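# Lock the paint tubes away in the colour chest

### The arm

A 7-joint arm with a two-finger parallel gripper is mounted at the origin on a cart in front of the work surface, level with it; the furniture and walls round the work are solid. World frame = base frame: x ahead of the robot, y to its left, z up, the work surface at z = 0. Lengths are in m, angles in rad, forces in N, time in s.
With the tool pointing down it reaches from about 0.4 to 0.875 m from the base axis. Payload 19.3 kg.
Tool frame: the origin (TCP) lies at the very end of the fingers, on their centre line; the grasp point (between the pads) lies 19 mm behind it; z points along the fingers, y is the line along which they close (so a half turn about z gives the same grasp; the last joint's range is limited). The gripper opens to 85 mm and grips with 20 to 120 N. Pads are 22 mm wide; open, the fingers measure 114 mm over their backs; the gripper's body (76 mm by 85 mm) begins 54 mm behind the grasp point. The pads swing forward as they close: fully open they stand 13 mm farther back than shut.
Start: joints at [1.184, 0.521, -0.036, 1.599, 0.021, 1.021, -0.113], TCP at [0.195, -0.594, 0.231] pointing down, gripper open.
Joint ranges: [-2.91, 2.91], [-0.3, 2.13], [-1.5, 1.42], [0.17, 2.43], [-1.26, 4.41], [0.16, 1.93], [-2.52, 2.52]. Speed limits (rad/s): [1.89, 1.89, 2.39, 2.39, 3.01, 3.01, 3.01].

### API

Orientations are given as [roll, pitch, yaw] about the fixed x, y, z axes, in that order (R = Rz(yaw) Ry(pitch) Rx(roll)).
In Python, from workcell import bot gives the robot as it stands.
- The arm moves only by the tool servo_tool, never from a script. Its argument "plan" is a list of rows, each a list of 7 numbers: the finger opening in cm, from 0 to 8.54, then the shift along the tool's x, y, z in cm, then the turn, a rotation vector about the tool's x, y, z in degrees. In form: [[fingers, x, y, z, wx, wy, wz], ...]. A call has 1 to 10 rows; each row is the pose to reach, as a shift and turn from the pose commanded when the call began, along the tool's axes at that moment; what a row does not reach only later rows make up. A row lasts 1/10 s, in which the tool goes at most 50 mm and 8.59 degrees, less where a joint would pass 70% of its speed; a pose out of reach is approached as far as the arm can. A call with a gripper value outside its range is refused whole. The fingers move at their own pace and stop on an object; "force" is the grip in N (left out, the last holds). Time passes only in rows, so rows that repeat a pose let the fingers close. It gives the time, the measured TCP pose, the force, the opening and the grip force at its end, in the units of the state.
- bot.observe(): the state, without advancing time (a new reading comes with each control period).
- bot.grab_frame(name): name is "side" or "top" or "wrist"; returns a dict with "frame" (384x512x3 uint8, blue, green, red), "mtx" (3x3 intrinsics, pixels), "R" (3x3) and "t" (3): a world point X has camera coordinates R X + t; the wrist camera has in their place "T_tool_cam" (4x4, takes a point from camera to tool coordinates, whose origin is the TCP and whose axes are the flange's). Camera axes: x right, y down, z forward; pixel columns grow to the right and rows downward; lengths in m; the calibration is good to about 2 mm. The wrist camera is an equidistant fisheye: a pixel r from the principal point sees the ray r / f radians off the axis. A picture is of the moment at which its call begins: read the wrist's pose just before it. There is no depth.
- bot.job_done(): hands the job in; it is judged then, once.
The state is a dict: "clock": time; "qpos": joint angles; "qd": joint speeds; "joint_efforts": joint torques, N m; "position": TCP position; "tool_rot": TCP orientation; "force": force on the tool from outside, world axes, zero at the start; "moment": the same for the moment, N m; "grip_width": finger opening in m; "finger_force": force on a finger pad.
Only numpy, scipy, OpenCV 4.12 (cv2) and the standard library are available. Lean on these libraries where they do the work, as an engineer would, in place of code of your own. Each camera call takes 0.05 s, during which the arm holds its last target. There are 200 camera calls.

### The job

Take the red-headed key from its stand, put it in the lock of the green chest and turn it gently back and forth with a light push until it finds the hidden slot and sinks in, then swing the latch off the lid. Lift the lid into the wooden tray, lay the two or three paint tubes lying on the bench in front of that tray flat in the chest, and put the lid back on squarely. Turn the latch fully back over the lid with the key, return the key upright to its stand, and leave the eraser, loupe and lino cutter where they are.

Things in the scene. Friction and masses are not known exactly. Their poses are not given: they have to be found in the camera images.
- chest: Fixed open-topped green steel chest, 120 (x) x 164 (y) x 44 mm high; origin under its centre on the bench. Walls and floor 4 mm thick, inner space 112 x 156 mm and 40 mm deep. A dark lock housing 46 mm square and 52 mm high stands on its -x side, centred 102 mm from the chest's centre.
- lock_axis (a point): Point on the lock's upright axis at (-102, 0, 50) mm in the chest's frame: where the key's end meets the lock's core. Around the axis stands a brass turret, top 78 mm above the bench: round bore 23 mm wide, flared mouth about 32 mm wide. At the bottom of the bore a black dust seal, which resists nothing, hides the core.
- core (a point): Top of the lock's hidden sprung core (same point as lock_axis): yields downward up to 12 mm; 1.6 N at first touch, then 0.4 N more per mm. It has one slot 8 mm wide for the key's blade. The slot's direction differs from start to start: within 0.45 rad either way of the latch arm's direction (as a line; half a turn is the same).
- slot (a point): Same point again; how the slot is felt. Out of line, the blade stands on the core and presses it down. Within about 0.15 rad of the slot the blade goes in, the core springs up and the push on the key vanishes; the key then goes down until its shoulder rests on the core (key's end 36 mm above the bench) and turns the latch. It can be drawn straight up again at any angle.
- lock_cam (a joint): Angle of turret and steel latch arm (42 mm from the axis, 12 mm wide, underside 53 mm above the bench), counter-clockwise from above. 0 = locked: arm points along +x of the chest, over the lid's tab. Stop at 1.2 rad; above 0.9 = unlocked, lid free. Stays where left (friction 0.07 N m). The slot turns with it; the blade has up to 0.2 rad of play in the slot either way.
- lid: Green lid, 120 (x) x 164 (y) mm, plate 6 mm, about 0.25 kg; four feet (10 mm wide and long) under its corners fit inside the chest with 3 mm play. Origin at the centre, at the feet's ends. Black handle on top, central: 56 mm along x, 14 mm wide in y, 16 to 40 mm above the origin. A tab 24 mm wide sticks out 15 mm at -x, under the latch. On the chest: origin 34 mm above the chest's, same x axis.
- lid_tab (a point): Outer end of the lid's steel tab, at (-75, 0, 13) mm in the lid's frame; on the chest it lies at -x, under the latch.
- rack: Fixed shallow wooden tray for the lid, 140 (x) x 184 (y) x 12 mm high, walls and floor 6 mm; origin under its centre. The lid lies in it with its feet on the cork floor (lid origin about 6 mm above the bench), its x axis along the tray's x axis.
- key: Loose key, 86 mm long, 70 g, standing upright in the stand at the start. Origin at the centre of its lower end; z points up along it. Lowest 14 mm: a flat steel blade 17 mm wide in x and 5 mm thick in y; then a round barrel 19 mm in diameter from 14 to 52 mm; then a flat red head from 50 to 86 mm, 34 mm wide in x and 10 mm thick in y. Half a turn about z makes no difference.
- key_tip (a point): The key's lower end, same point as the origin of the key.
- key_stand: Fixed grey round holder 45 mm high; origin under its centre. Bore 23 mm wide with a flared mouth about 32 mm wide, floor 5 mm above the bench, where the key's end stands.
- tube_0: Loose part-used paint tube, white with a red band, 26 (x) x 100 (y) x 20 mm, lying on the bench; origin under its centre, cap towards +y, the body from -50 to +35 mm in y. May be absent.
- tube_1: Loose part-used paint tube, white with a blue band, 26 (x) x 100 (y) x 20 mm, lying on the bench; origin under its centre, cap towards +y, the body from -50 to +35 mm in y. May be absent.
- tube_2: Loose part-used paint tube, white with a brown band, 26 (x) x 100 (y) x 20 mm, lying on the bench; origin under its centre, cap towards +y, the body from -50 to +35 mm in y. May be absent.
- eraser: Bystander, to be left alone: white and blue eraser 19 x 42 x 12 mm, loose; origin under its centre.
- loupe: Bystander, to be left alone: black loupe 35 x 35 x 32 mm, loose; origin under its centre.
- lino_cutter: Bystander, to be left alone: lino cutter with wooden handle 27 x 93 x 26 mm, loose; origin under its centre.
Mind the look-alikes: they are no part of the job. Leave any purple look-alike of the tube_0 alone.

How it is judged:
On the way, in this order (a step that is already met when the one before it is completed fails the run):
1. the key is down in the lock's slot and has turned the latch to above 0.9 rad (value of joint lock_cam above 0.9 rad and horizontal distance between key_tip and lock_axis below 0.007 m and height (world z) of key_tip below 0.043 m), for 0.2 s.
2. the lid lies flat in the wooden tray, let go (horizontal distance between lid and rack below 0.018 m and height (world z) of lid below 0.01 m and angle between lid's own z axis and vertical below 0.06 rad and contact force between lid and the fingers below 0.1 N), for 0.2 s.
3. every paint tube lies in the chest (x of tube_0 in the frame of chest between -0.055 and 0.055 m and y of tube_0 in the frame of chest between -0.075 and 0.075 m and z of each of tube_0, tube_1, tube_2 in the frame of chest below 0.02 m and x of tube_1 in the frame of chest between -0.055 and 0.055 m and y of tube_1 in the frame of chest between -0.075 and 0.075 m and x of tube_2 in the frame of chest between -0.055 and 0.055 m and y of tube_2 in the frame of chest between -0.075 and 0.075 m), for 0.2 s.
4. the lid is back on the chest, square and level (horizontal distance between lid and chest below 0.01 m and z of lid in the frame of chest between 0.03 and 0.038 m and angle between the x axis of lid and the x axis of chest, either way round below 0.08 rad and angle between lid's own z axis and vertical below 0.06 rad and x of lid_tab in the frame of chest below -0.06 m), for 0.2 s.
5. the latch is turned back over the lid with the key (value of joint lock_cam below 0.15 rad and horizontal distance between key_tip and lock_axis below 0.007 m and height (world z) of key_tip below 0.043 m), for 0.2 s.
At the end, for the whole second after the job is handed in: Every paint tube lies on the chest's floor (its underside at most 20 mm above the bench, its centre inside the walls); the lid is on the chest within 10 mm and 0.08 rad, level; the latch is within 0.15 rad of locked; the key stands in its stand, within 10 mm of its centre and 0.25 rad of upright (all of step 3 and all of step 4 and value of joint lock_cam below 0.15 rad and horizontal distance between key and key_stand below 0.01 m and height (world z) of key below 0.012 m and angle between key's own z axis and vertical below 0.25 rad and linear speed of key below 0.02 m/s); the robot touches nothing.
It fails at once if the key is forced: more than 60 N between key and lock (contact force between key and chest above 60 N).
It fails at once if the eraser, loupe or lino cutter is pushed more than 30 mm (distance of any of eraser, loupe, lino_cutter from where it was at the start of the episode above 0.03 m).
Of tube_0, tube_1, tube_2 only 2 to 3 are there at a start; the rules pass over those that are not, and their reading is None.
At some moment in a run one of tube_0, tube_1, tube_2 may be knocked a few centimetres aside while the robot is not near it.
It also fails if it takes over 210 s, if anything falls off the work surface, if the arm or the gripper's body presses on something with over 40 N, if the wrist force passes 120 N, or if a joint passes its speed limit or range.

## Working session

There is one attempt and no reset: what is moved stays moved. The work goes in short steps, Python scripts to look and compute and a tool call to move; the robot and the scene stay as the last step left them, time stands still between calls to the robot, and variables do not carry over. Pictures are saved under pics/ and viewed, at most 14 in all, crops included, and the job is handed in when it is done.

Besides the shell and the picture viewer there is one more tool, called after "Request:" by a JSON object that holds its "api" and its "payload", one argument or row to a line. servo_tool: Moves the arm, as the interface text tells. Its arguments: {"type":"object","properties":{"plan":{"type":"array","items":{"type":"array","items":{"type":"number"}}},"force":{"type":"number"}},"required":["plan"]}

```bash
mkdir -p pics; ls; python3 - <<'E'
from workcell import bot
import cv2
s=bot.observe(); print(s)
for n in("top","side"):
    f=bot.grab_frame(n); cv2.imwrite(f"pics/{n}0.png",f["frame"]); print(n,f["mtx"],f["R"],f["t"])
f=bot.grab_frame("wrist"); print(f["mtx"],f["T_tool_cam"]); cv2.imwrite("pics/wrist0.png",f["frame"])
E
```

```text
pics
{'clock': 0.0, 'qpos': array([ 1.18378902,  0.52201101, -0.03632134,  1.59995547,  0.02117623,
        1.02110572, -0.11282795]), 'qd': array([ 0.00144805, -0.00089661,  0.00042109,  0.00024663,  0.00049201,
        0.00073015,  0.00058238]), 'joint_efforts': array([ 3.82660401e-04, -9.27098179e+01,  1.98056102e+00, -3.69927871e+01,
        1.80285482e-02,  8.23710579e-03,  8.44988881e-05]), 'position': array([ 0.19458072, -0.59360808,  0.23074648]), 'tool_rot': array([-3.14049874e+00,  6.00273297e-05,  3.16750783e-01]), 'force': array([ 0.26718191, -0.37622975, -0.30498751]), 'moment': array([ 0.03053336, -0.02428046, -0.04156754]), 'finger_force': 0.0, 'grip_width': 0.08548834415769639}
top [[356.73048904   0.         255.01320894]
 [  0.         356.73048904 193.63690212]
 [  0.           0.           1.        ]] [[-5.77740663e-04 -9.99964956e-01 -8.35180266e-03]
 [-9.92401961e-01  1.60090914e-03 -1.23027580e-01]
 [ 1.23036639e-01  8.21726730e-03 -9.92368108e-01]] [-0.12405566  0.51733588  1.00863659]
side [[392.48440447   0.         259.73659653]
 [  0.         392.48440447 194.97283139]
 [  0.           0.           1.        ]] [[-0.97257159 -0.23245674  0.00826845]
 [-0.09219517  0.35261047 -0.93121743]
 [ 0.21355222 -0.90643793 -0.36437031]] [0.46555429 0.15401312 0.78767829]
[[297.31863964   0.         255.41341881]
 [  0.         297.31863964 197.36202795]
 [  0.           0.           1.        ]] [[ 5.05518664e-04 -9.47152985e-01 -3.20781806e-01  8.22997167e-02]
 [ 9.99999871e-01  4.91173034e-04  1.25638653e-04 -6.27472309e-04]
 [ 3.85603481e-05 -3.20781828e-01  9.47153112e-01 -1.42611910e-01]
 [ 0.00000000e+00  0.00000000e+00  0.00000000e+00  1.00000000e+00]]
```

View pics/top0.png

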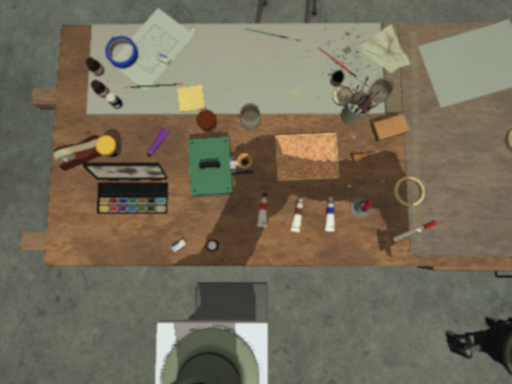

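View pics/side0.png

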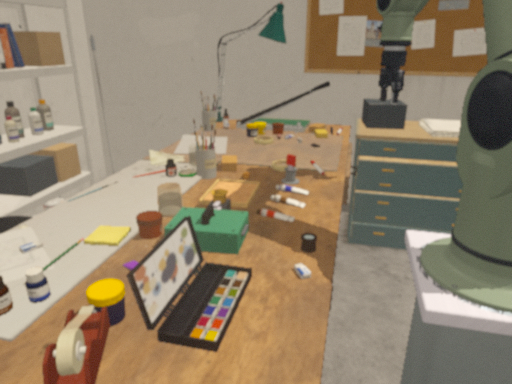

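```bash
cat > h.py <<'E'
import numpy as np, cv2
from scipy.spatial.transform import Rotation as Ro
from workcell import bot
def pose():
    s=bot.observe(); return np.array(s["position"]),Ro.from_euler("xyz",s["tool_rot"]).as_matrix()
def grab(n,save=None):
    p=pose(); f=bot.grab_frame(n); f["pose"]=p
    if save: cv2.imwrite("pics/"+save,f["frame"])
    return f
def ray(f,uv):
    K=f["mtx"]; d=np.array([(uv[0]-K[0,2])/K[0,0],(uv[1]-K[1,2])/K[1,1]])
    if "T_tool_cam" in f:
        th=np.hypot(*d); k=np.sin(th)/max(th,1e-9); v=np.array([d[0]*k,d[1]*k,np.cos(th)])
        T=f["T_tool_cam"]; p,R=f["pose"]; return R@T[:3,3]+p, R@T[:3,:3]@v
    return -f["R"].T@f["t"], f["R"].T@np.array([*d,1])
def pl(f,uv,z):
    o,v=ray(f,uv); return o+v*(z-o[2])/v[2]
def go(xyz=None,yaw=None):
    """shift in tool cm and turn about tool z in deg to reach world xyz, yaw (tool vertical)"""
    p,R=pose(); y0=np.arctan2(R[1,0],R[0,0])
    out=[]
    if xyz is not None: out+=list(np.round(100*R.T@(np.array(xyz)-p),2))
    if yaw is not None:
        Rt=Ro.from_euler("xyz",[np.pi,0,yaw]).as_matrix(); out+=list(np.round(np.degrees(Ro.from_matrix(R.T@Rt).as_rotvec()),1))
    return out
E
python3 - <<'E'
from h import *
f=grab("top")
im=f["frame"]; cv2.imwrite("pics/c.png",cv2.resize(im[100:260,175:390],None,fx=3.7,fy=3.7,interpolation=cv2.INTER_CUBIC))
for n,uv,z in [("lid",(210,166),.05),("turret",(244,160),.078),("rack",(308,156),.012),("t0",(263,210),.01),("t1",(297,215),.01),("t2",(330,215),.01),("stand",(359,207),.045),("key",(366,204),.08),("er",(178,245),0),("lou",(211,245),0.03),("lino",(415,230),0.02)]: print(n,pl(f,uv,z).round(3))
E
```

```text
lid [0.596 0.005 0.05 ]
turret [ 0.607 -0.094  0.078]
rack [ 0.633 -0.284  0.012]
t0 [ 0.471 -0.148  0.01 ]
t1 [ 0.456 -0.248  0.01 ]
t2 [ 0.456 -0.346  0.01 ]
stand [ 0.477 -0.422  0.045]
key [ 0.482 -0.431  0.08 ]
er [0.368 0.103 0.   ]
lou [0.369 0.002 0.03 ]
lino [ 0.412 -0.588  0.02 ]
```

View pics/c.png

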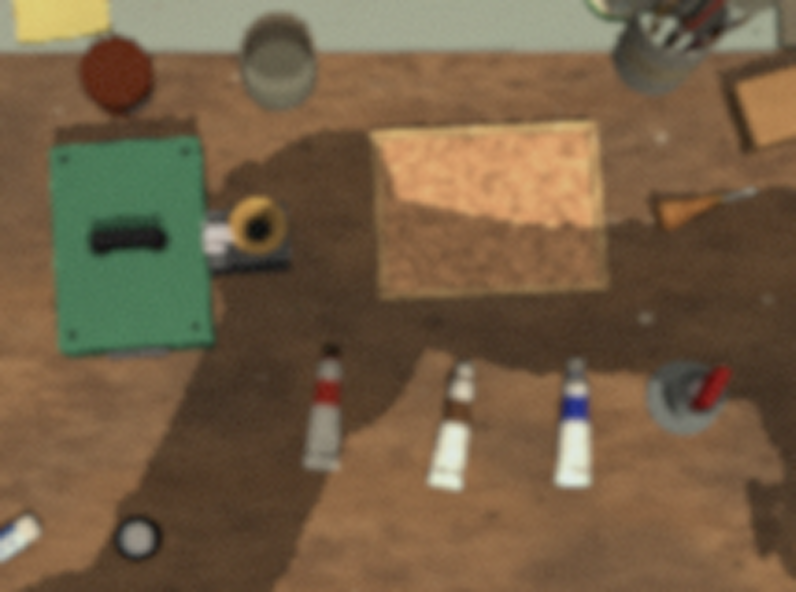

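```bash
python3 -c "
from h import *
print(go((0.45,-0.40,0.26),0.85))"
```

```text
[np.float64(30.3), np.float64(-10.46), np.float64(-2.9), np.float64(-0.0), np.float64(-0.0), np.float64(-30.6)]
```

Request:
{"api": "servo_tool", "payload": {
  "plan": [
    [8.5,30.3,-10.5,-2.9,0,0,-30],
    [8.5,30.3,-10.5,-2.9,0,0,-30],
    [8.5,30.3,-10.5,-2.9,0,0,-30],
    [8.5,30.3,-10.5,-2.9,0,0,-30],
    [8.5,30.3,-10.5,-2.9,0,0,-30],
    [8.5,30.3,-10.5,-2.9,0,0,-30],
    [8.5,30.3,-10.5,-2.9,0,0,-30],
    [8.5,30.3,-10.5,-2.9,0,0,-30],
    [8.5,30.3,-10.5,-2.9,0,0,-30],
    [8.5,30.3,-10.5,-2.9,0,0,-30]
  ]
}}

```text
clock: 1.2
position: [0.4488, -0.4007, 0.2601]
tool_rot: [-3.141, 0.001, 0.839]
force: [-0.0, -0.2, 0.4]
grip_width: 0.085
finger_force: 0.0
```

```bash
python3 -c "
from h import *
print(bot.observe())
grab('wrist','w1.png')"
```

```text
{'clock': 1.2, 'qpos': array([ 0.787631  ,  0.4628549 , -0.22515636,  1.62319608,  0.11460502,
        1.06896108, -0.20182464]), 'qd': array([ 8.40041234e-03, -2.11867450e-03, -4.20867664e-03, -1.54315664e-03,
        8.91651331e-05, -2.59344134e-04, -2.80731723e-03]), 'joint_efforts': array([-1.69832211e+00, -8.75965905e+01, -2.62205914e+00, -3.79251873e+01,
       -3.80883983e-02, -1.13637967e-02, -6.60110542e-03]), 'position': array([ 0.44880939, -0.40065876,  0.26010898]), 'tool_rot': array([-3.14118000e+00,  6.38461035e-04,  8.38848066e-01]), 'force': array([-0.04087021, -0.17558892,  0.42739756]), 'moment': array([-0.01822545,  0.04748855, -0.06362714]), 'finger_force': 0.0, 'grip_width': 0.0849889744182171}
```

View pics/w1.png

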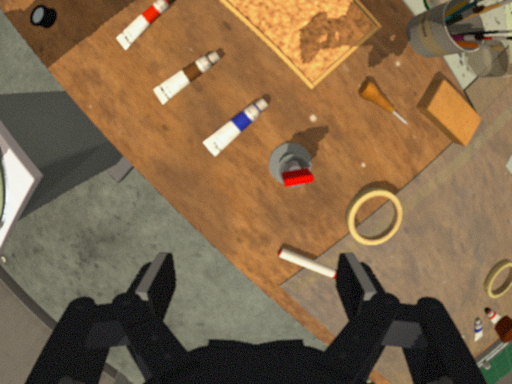

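```bash
python3 - <<'E'
from h import *
f=grab("wrist")
im=f["frame"]; cv2.imwrite("pics/w2.png",cv2.resize(im[130:200,255:325],None,fx=8,fy=8,interpolation=cv2.INTER_CUBIC))
hsv=cv2.cvtColor(im,cv2.COLOR_BGR2HSV)
m=(((hsv[...,0]<8)|(hsv[...,0]>172))&(hsv[...,1]>170)&(hsv[...,2]>90)).astype(np.uint8); m[:150]=0; m[:,:260]=0;m[205:]=0;m[:,340:]=0
for lo in(90,200):
    mm=(m&(hsv[...,2]>lo)).astype(np.uint8)
    pts=cv2.findNonZero(mm); r=cv2.minAreaRect(pts); b=cv2.boxPoints(r)
    w=np.array([pl(f,q,.091) for q in b]); print(len(pts),r,w.round(4),w.mean(0).round(4))
    e=w[1]-w[0];e2=w[2]-w[1]; L=e if np.hypot(*e[:2])>np.hypot(*e2[:2]) else e2
    print(np.hypot(*e[:2]),np.hypot(*e2[:2]),np.degrees(np.arctan2(L[1],L[0])))
# stand: circle of outer rim
print(pl(f,(291,164),.045), pl(f,(297,178),.091))
E
```

```text
410 ((297.88092041015625, 176.9916229248047), (14.655895233154297, 30.12278938293457), 79.99201965332031) [[ 0.4732 -0.4152  0.091 ]
 [ 0.5013 -0.4323  0.091 ]
 [ 0.4932 -0.4469  0.091 ]
 [ 0.4647 -0.4295  0.091 ]] [ 0.4831 -0.431   0.091 ]
0.03291942129189158 0.01670236741864541 -31.19494642408921
205 ((298.7039794921875, 180.37200927734375), (7.244861125946045, 28.621673583984375), 79.69515228271484) [[ 0.4699 -0.4228  0.091 ]
 [ 0.4969 -0.439   0.091 ]
 [ 0.4929 -0.4462  0.091 ]
 [ 0.4657 -0.4299  0.091 ]] [ 0.4813 -0.4345  0.091 ]
0.03149798581095293 0.008311326475443786 -30.947144015998383
[ 0.48419424 -0.4259582   0.045     ] [ 0.48157794 -0.43109768  0.091     ]
```

View pics/w2.png

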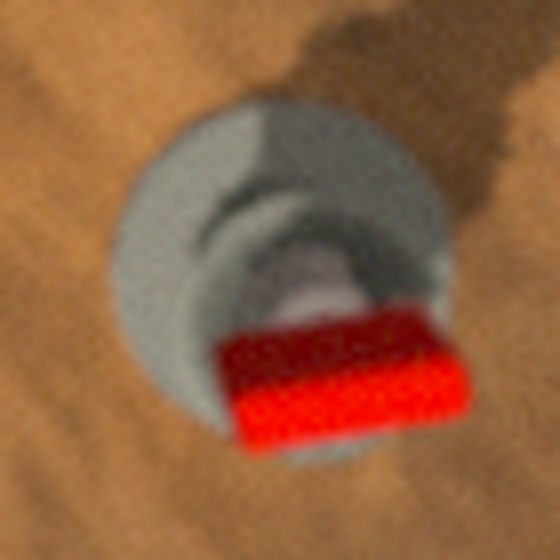

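```bash
python3 -c "
from h import *
print(go((0.4813,-0.4345,0.16),np.radians(149)))"
```

```text
[np.float64(-0.35), np.float64(4.67), np.float64(10.02), np.float64(-0.0), np.float64(0.0), np.float64(-101.0)]
```

Request:
{"api": "servo_tool", "payload": {
  "plan": [
    [6,-0.4,4.7,10,0,0,-30],
    [6,-0.4,4.7,10,0,0,-30],
    [6,-0.4,4.7,10,0,0,-30],
    [6,-0.4,4.7,10,0,0,-60],
    [6,-0.4,4.7,10,0,0,-60],
    [6,-0.4,4.7,10,0,0,-60],
    [6,-0.4,4.7,10,0,0,-60],
    [6,-0.4,4.7,10,0,0,-101],
    [6,-0.4,4.7,10,0,0,-101],
    [6,-0.4,4.7,10,0,0,-101]
  ]
}}

```text
clock: 2.3
position: [0.4814, -0.4349, 0.1602]
tool_rot: [-3.141, -0.0, 2.342]
force: [0.1, -0.1, 0.3]
grip_width: 0.06
finger_force: 0.0
```

```bash
python3 -c "
from h import *
print(go((0.4813,-0.4345,0.06),np.radians(149)))
print(bot.observe()['qpos'])"
```

```text
[np.float64(0.04), np.float64(0.02), np.float64(10.02), np.float64(-0.0), np.float64(-0.0), np.float64(-14.8)]
[ 1.00373793  0.69051188 -0.56644153  1.57591735  0.41888861  0.99893097
  1.08279987]
```

Request:
{"api": "servo_tool", "payload": {
  "plan": [
    [6,0,0,2,0,0,-8],
    [6,0,0,4,0,0,-15],
    [6,0,0,7,0,0,-15],
    [6,0,0,9,0,0,-15],
    [6,0,0,10.2,0,0,-15],
    [6,0,0,10.2,0,0,-15],
    [0,0,0,10.2,0,0,-15],
    [0,0,0,10.2,0,0,-15],
    [0,0,0,10.2,0,0,-15],
    [0,0,0,10.2,0,0,-15]
  ],
  "force": 70
}}

```text
clock: 3.3
position: [0.4825, -0.4345, 0.0593]
tool_rot: [-3.141, 0.001, 2.599]
force: [-1.2, 0.6, 6.2]
grip_width: 0.0091
finger_force: 68.2
```

Request:
{"api": "servo_tool", "payload": {
  "plan": [
    [0,0,0,0,0,0,0],
    [0,0,0,0,0,0,0],
    [0,0,0,0,0,0,0],
    [0,0,0,0,0,0,0]
  ]
}}

```text
clock: 3.7
position: [0.4825, -0.4345, 0.0593]
tool_rot: [-3.141, 0.001, 2.599]
force: [-1.4, -0.0, 6.9]
grip_width: 0.0091
finger_force: 68.2
```

Request:
{"api": "servo_tool", "payload": {
  "plan": [
    [0,0,0,-2,0,0,0],
    [0,0,0,-4,0,0,0],
    [0,0,0,-8,0,0,0],
    [0,0,0,-12,0,0,0],
    [0,0,0,-16,0,0,0],
    [0,0,0,-19,0,0,0],
    [0,0,0,-19,0,0,0],
    [0,0,0,-19,0,0,0]
  ]
}}

```text
clock: 4.5
position: [0.4822, -0.4342, 0.2488]
tool_rot: [-3.141, 0.001, 2.599]
force: [-0.1, -0.2, -1.0]
grip_width: 0.0092
finger_force: 68.6
```

```bash
python3 -c "
from h import *
print(go((0.607,-0.22,0.25),np.radians(90)))"
```

```text
[np.float64(0.37), np.float64(24.78), np.float64(-0.14), np.float64(-0.0), np.float64(0.1), np.float64(58.9)]
```

Request:
{"api": "servo_tool", "payload": {
  "plan": [
    [0,0.4,24.8,0,0,0,59],
    [0,0.4,24.8,0,0,0,59],
    [0,0.4,24.8,0,0,0,59],
    [0,0.4,24.8,0,0,0,59],
    [0,0.4,24.8,0,0,0,59],
    [0,0.4,24.8,0,0,0,59],
    [0,0.4,24.8,0,0,0,59],
    [0,0.4,24.8,0,0,0,59],
    [0,0.4,24.8,0,0,0,59],
    [0,0.4,24.8,0,0,0,59]
  ]
}}

```text
clock: 5.5
position: [0.6065, -0.2199, 0.2478]
tool_rot: [-3.141, -0.0, 1.573]
force: [-0.3, -0.3, 0.5]
grip_width: 0.0094
finger_force: 68.6
```

```bash
python3 - <<'E'
from h import *
print(pose())
f=grab("wrist")
im=f["frame"]; cv2.imwrite("pics/w3raw.png",im)
cv2.imwrite("pics/w3.png",cv2.resize(im,None,fx=1.5,fy=1.5,interpolation=cv2.INTER_CUBIC))
E
```

```text
(array([ 0.60646742, -0.21991957,  0.24779198]), array([[-1.75753761e-03,  9.99998220e-01, -6.86900737e-04],
       [ 9.99998414e-01,  1.75773560e-03,  2.87747283e-04],
       [ 2.88954160e-04, -6.86393921e-04, -9.99999723e-01]]))
```

View pics/w3.png

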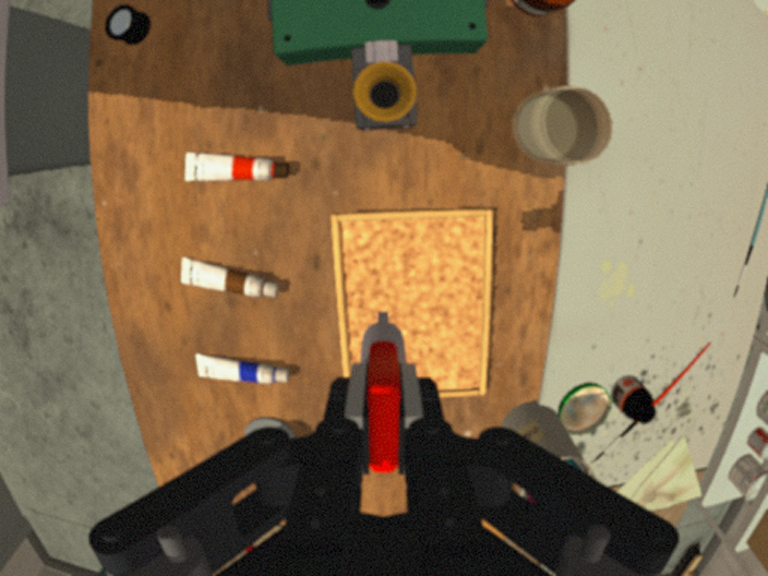

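```bash
python3 - <<'E'
from h import *
f=grab("wrist"); im=f["frame"]; hsv=cv2.cvtColor(im,cv2.COLOR_BGR2HSV); H,S,V=[hsv[...,i].astype(int) for i in range(3)]
p,R=f["pose"]
# turret
m=((H>15)&(H<30)&(S>140)&(V>60)).astype(np.uint8); roi=np.zeros_like(m); roi[38:92,232:282]=1; m&=roi
c=max(cv2.findContours(m,0,1)[0],key=cv2.contourArea); (u,r)=cv2.minEnclosingCircle(c); e=cv2.fitEllipse(c)
print("turret",u,r,e,pl(f,u,.078).round(4),pl(f,e[0],.078).round(4), "bore dark",)
d=((V<40)).astype(np.uint8)&roi; d[:50]=0; d[75:]=0; d[:,:245]=0; d[:,268:]=0
M=cv2.moments(d,True); b=(M["m10"]/M["m00"],M["m01"]/M["m00"]); print("bore",b,M["m00"],pl(f,b,.052).round(4))
# lid edge
g=((H>60)&(H<90)&(S>90)).astype(np.uint8); g[60:]=0; 
c=max(cv2.findContours(g,0,1)[0],key=cv2.contourArea)
print("green bbox",cv2.boundingRect(c))
for u in [(185,36),(321,29)]: print(u,[pl(f,u,z).round(4) for z in(.05,.04)])
# tray mask corner estimates (1.5x view)
for u in [(333,216),(491,211),(486,394),(349,394)]: print("tray",pl(f,(u[0]/1.5,u[1]/1.5),.012).round(4))
# key in tool frame: rays at plane z= p-0.053 (tip), head top
q=pl(f,(382/1.5,316/1.5),p[2]-.053); print("tip",(R.T@(q-p)*1000).round(1))
cv2.imwrite("pics/kc.png",cv2.resize(im[15:95,200:330],None,fx=6,fy=6,interpolation=cv2.INTER_CUBIC))
E
```

```text
turret (257.5, 59.5) 23.759307861328125 ((256.1549987792969, 60.730430603027344), (38.458229064941406, 43.776641845703125), 87.01727294921875) [ 0.6079 -0.0937  0.078 ] [ 0.6065 -0.095   0.078 ] bore dark
bore (256.06306306306305, 62.54504504504504) 222.0 [ 0.6065 -0.0936  0.052 ]
green bbox (181, 0, 143, 42)
(185, 36) [array([ 0.5257, -0.0586,  0.05  ]), array([ 0.5233, -0.0563,  0.04  ])]
(321, 29) [array([ 0.6801, -0.0503,  0.05  ]), array([ 0.6823, -0.0477,  0.04  ])]
tray [ 0.5629 -0.1926  0.012 ]
tray [ 0.6995 -0.1869  0.012 ]
tray [ 0.7095 -0.3687  0.012 ]
tray [ 0.5724 -0.3671  0.012 ]
tip [ 6.9 -0.9 53. ]
```

View pics/kc.png

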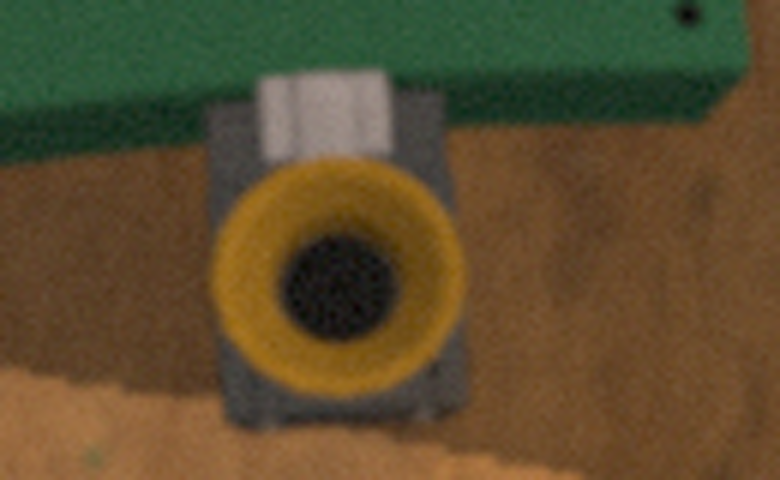

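```bash
python3 -c "
from h import *
print(go((0.6068,-0.0942,0.145),np.radians(65)))"
```

```text
[np.float64(12.57), np.float64(0.03), np.float64(10.31), np.float64(-0.0), np.float64(-0.0), np.float64(25.0)]
```

Request:
{"api": "servo_tool", "payload": {
  "plan": [
    [0,4,0,2,0,0,8],
    [0,8,0,4,0,0,16],
    [0,12.6,0,7,0,0,25],
    [0,12.6,0,10.3,0,0,25],
    [0,12.6,0,10.3,0,0,25],
    [0,12.6,0,10.3,0,0,25]
  ]
}}

```text
clock: 6.2
position: [0.607, -0.0946, 0.1458]
tool_rot: [-3.141, 0.0, 1.134]
force: [0.5, -0.7, -0.5]
grip_width: 0.0091
finger_force: 68.6
```

```bash
python3 - <<'E'
from h import *
f=grab("side"); im=f["frame"]
print(bot.observe()["force"],bot.observe()["moment"])
cv2.imwrite("pics/s1.png",cv2.resize(im[150:260,150:270],None,fx=5,fy=5,interpolation=cv2.INTER_CUBIC))
print(go((0.6068,-0.0942,0.145),np.radians(65)))
w=grab("wrist","w4.png")
E
```

```text
[ 0.56154311 -0.27569853  0.22607827] [ 0.01680094 -0.00455465  0.02796645]
[np.float64(0.05), np.float64(-0.1), np.float64(0.16), np.float64(0.1), np.float64(-0.0), np.float64(-0.1)]
```

View pics/w4.png

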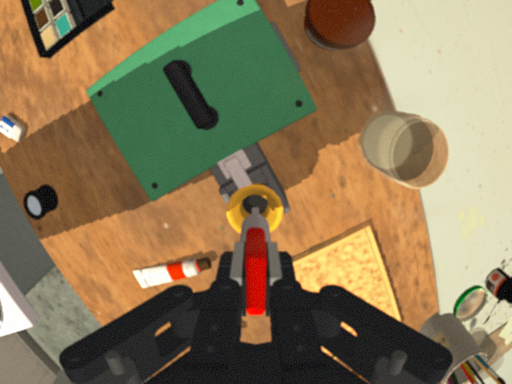

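```bash
python3 - <<'E'
from h import *
f=grab("wrist"); im=f["frame"]; hsv=cv2.cvtColor(im,cv2.COLOR_BGR2HSV); H,S,V=[hsv[...,i].astype(int) for i in range(3)]
m=((H>15)&(H<32)&(S>120)&(V>60)).astype(np.uint8); roi=np.zeros_like(m); roi[178:240,222:288]=1; m&=roi
p=cv2.findNonZero(m); h=cv2.convexHull(p); x,y,w,hh=cv2.boundingRect(h); print(x,y,w,hh)
for u in [(x+w/2,y+w/2*.97),cv2.minEnclosingCircle(h)[0]]: print(u,pl(f,u,.078).round(4))
print(pl(f,(x,y+23),.078),pl(f,(x+w,y+23),.078),pl(f,(x+w/2,y),.078))
print(bot.observe()["position"])
for u in [(96,95),(238,1),(314,108),(152,192)]: print(pl(f,u,.05).round(4))
cv2.imwrite("pics/w4c.png",cv2.resize(im[140:260,200:310],None,fx=5,fy=5,interpolation=cv2.INTER_CUBIC))
E
```

```text
222 179 66 61
(255.0, 211.01) [ 0.6071 -0.0947  0.078 ]
(254.5, 206.5) [ 0.6083 -0.0912  0.078 ]
[ 0.58755012 -0.07745466  0.078     ] [ 0.63288709 -0.09871466  0.078     ] [ 0.61785697 -0.07178448  0.078     ]
[ 0.60776324 -0.09509422  0.14703461]
[0.5224 0.0505 0.05  ]
[0.6653 0.0614 0.05  ]
[ 0.683  -0.0447  0.05  ]
[ 0.5277 -0.0503  0.05  ]
```

View pics/w4c.png

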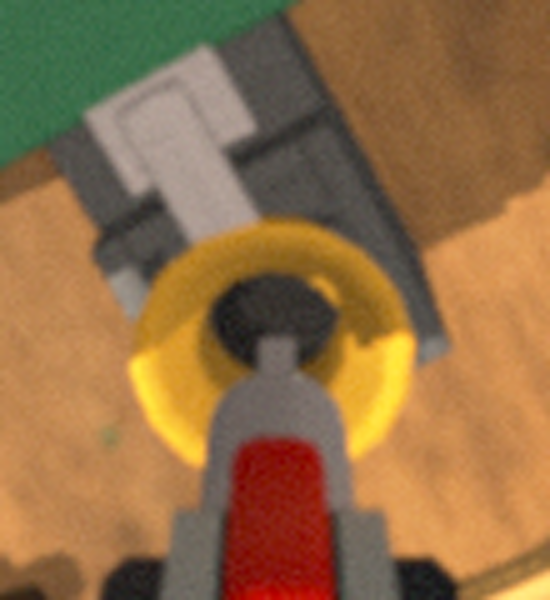

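```bash
python3 - <<'E'
from h import *
f=grab("wrist"); p,R=f["pose"]; print(p)
f["pose"]=(np.array([.6070,-.0946,.146]),R); p=f["pose"][0]
for uv,d in (((277,338),.0543),((277,372),.0403)):
    q=pl(f,(200+uv[0]/5,140+uv[1]/5),p[2]-d); print((R.T@(q-p)*1000).round(1))
for uv,z in (((273.5,353),.078),((273,318),.052)):
    q=pl(f,(200+uv[0]/5,140+uv[1]/5),z); print(q.round(4),(R.T@(q-p)*1000).round(1))
for i in range(3): print(bot.observe()["position"])
E
```

```text
[ 0.60776324 -0.09509422  0.14703461]
[ 8.5 -0.6 54.3]
[ 9.  -0.6 40.3]
[ 0.6065 -0.0933  0.078 ] [ 0.9 -1.1 68. ]
[ 0.6048 -0.0967  0.052 ] [-2.9 -1.3 94. ]
[ 0.6076313  -0.09489715  0.14686962]
[ 0.6076313  -0.09489715  0.14686962]
[ 0.6076313  -0.09489715  0.14686962]
```

Request:
{"api": "servo_tool", "payload": {
  "plan": [
    [0,0,-0.05,1.5,0,0,0],
    [0,0,-0.05,3,0,0,0],
    [0,0,-0.05,4,0,0,0],
    [0,0,-0.05,4,0,0,0],
    [0,0,-0.05,4,0,0,0]
  ]
}}

```text
clock: 6.9
position: [0.6064, -0.0933, 0.105]
tool_rot: [-3.141, 0.0, 1.133]
force: [-0.1, -0.5, -1.6]
grip_width: 0.0088
finger_force: 68.7
```

Request:
{"api": "servo_tool", "payload": {
  "plan": [
    [0,0,0,0.2,0,0,0],
    [0,0,0,0.4,0,0,0],
    [0,0,0,0.6,0,0,0],
    [0,0,0,0.6,0,0,0],
    [0,0,0,0.6,0,0,0]
  ]
}}

```text
clock: 7.4
position: [0.6066, -0.0934, 0.0993]
tool_rot: [3.141, -0.0, 1.133]
force: [1.5, -1.3, -3.1]
grip_width: 0.0091
finger_force: 68.5
```

```bash
python3 -c "
from h import *
s=bot.observe();print(s['position'],s['force'],s['moment'],s['grip_width'])"
```

```text
[ 0.60661429 -0.09336891  0.09932821] [ 1.53998166 -1.25745902 -3.06083336] [-0.27678797 -0.4835523   0.01236307] 0.009089641689011567
```

Request:
{"api": "servo_tool", "payload": {
  "plan": [
    [0,0,0,0.2,0,0,0],
    [0,0,0,0.4,0,0,0],
    [0,0,0,0.4,0,0,0],
    [0,0,0,0.4,0,0,0],
    [0,0,0,0.4,0,0,0]
  ]
}}

```text
clock: 7.9
position: [0.6065, -0.0934, 0.0952]
tool_rot: [-3.142, -0.0, 1.133]
force: [1.7, -1.2, -2.3]
grip_width: 0.0089
finger_force: 68.3
```

```bash
python3 -c "
from h import *
s=bot.observe();print(s['position'],s['force'],s['moment'],s['grip_width'])
f=grab('side')
cv2.imwrite('pics/s2.png',cv2.resize(f['frame'][150:260,150:270],None,fx=5,fy=5,interpolation=cv2.INTER_CUBIC))"
```

```text
[ 0.60650422 -0.0934015   0.09522992] [ 1.7074158  -1.17469219 -2.32516953] [-0.31701136 -0.55123363  0.0035083 ] 0.0088589965943162
```

View pics/s2.png

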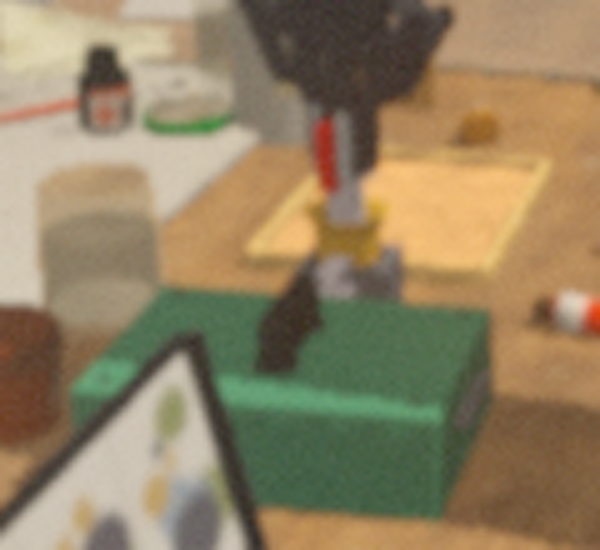

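Request:
{"api": "servo_tool", "payload": {
  "plan": [
    [0,0,0.1,0,0,0,0],
    [0,0,0.1,0,0,0,0],
    [0,0,0.1,0,0,0,0]
  ]
}}

```text
clock: 8.25
position: [0.6073, -0.0937, 0.0953]
tool_rot: [-3.141, 0.0, 1.133]
force: [0.8, -0.2, -1.2]
grip_width: 0.0088
finger_force: 68.6
```

Request:
{"api": "servo_tool", "payload": {
  "plan": [
    [0,0,0,0,0,0,-2],
    [0,0,0,0,0,0,-4],
    [0,0,0,0,0,0,-4],
    [0,0,0,0,0,0,-4]
  ]
}}

```text
clock: 8.65
position: [0.6074, -0.0939, 0.0953]
tool_rot: [-3.142, -0.0, 1.203]
force: [0.9, -0.1, -0.6]
grip_width: 0.0087
finger_force: 68.6
```

```bash
python3 -c "
from h import *
s=bot.observe();print(s['position'],s['force'],s['moment'],s['grip_width'])"
```

```text
[ 0.60738687 -0.09386791  0.09529024] [ 0.89836442 -0.08891392 -0.60448611] [ 0.00115316 -0.03016208  0.04595422] 0.008694052176562713
```

Request:
{"api": "servo_tool", "payload": {
  "plan": [
    [0,0,0,0.2,0,0,0],
    [0,0,0,0.3,0,0,0],
    [0,0,0,0.3,0,0,0],
    [0,0,0,0.3,0,0,0]
  ]
}}

```text
clock: 9.05
position: [0.6074, -0.0938, 0.0923]
tool_rot: [-3.142, 0.0, 1.203]
force: [0.0, 0.3, -0.1]
grip_width: 0.0093
finger_force: 68.6
```

Request:
{"api": "servo_tool", "payload": {
  "plan": [
    [0,0,0,0,0,0,-4],
    [0,0,0,0,0,0,-8],
    [0,0,0,0,0,0,-8],
    [0,0,0,0,0,0,-8]
  ]
}}

```text
clock: 9.45
position: [0.6074, -0.0939, 0.0923]
tool_rot: [-3.142, -0.0, 1.34]
force: [0.0, -0.4, -1.8]
grip_width: 0.0089
finger_force: 68.6
```

```bash
python3 -c "
from h import *
s=bot.observe();print(s['position'],s['force'],s['moment'],s['grip_width'])"
```

```text
[ 0.60737521 -0.09386792  0.0922929 ] [ 0.04169428 -0.35751733 -1.84399283] [ 0.01832848 -0.01029906  0.0150486 ] 0.008875048718800816
```

Request:
{"api": "servo_tool", "payload": {
  "plan": [
    [0,0,0,0,0,0,-5],
    [0,0,0,0,0,0,-10],
    [0,0,0,0,0,0,-15],
    [0,0,0,0,0,0,-20],
    [0,0,0,0,0,0,-25],
    [0,0,0,0,0,0,-25],
    [0,0,0,0,0,0,-25]
  ]
}}

```text
clock: 10.15
position: [0.6073, -0.0937, 0.0923]
tool_rot: [-3.142, -0.0, 1.775]
force: [-0.4, 2.0, 0.3]
grip_width: 0.009
finger_force: 68.8
```

```bash
python3 -c "
from h import *
s=bot.observe();print(s['position'],s['force'],s['moment'],s['grip_width'])
f=grab('wrist')
cv2.imwrite('pics/w5.png',cv2.resize(f['frame'][60:260,130:390],None,fx=3,fy=3,interpolation=cv2.INTER_CUBIC))"
```

```text
[ 0.60732679 -0.09366287  0.09230405] [-0.36783069  2.03451196  0.31379834] [ 0.37570616  0.36879229 -0.0760199 ] 0.008962893406514221
```

View pics/w5.png

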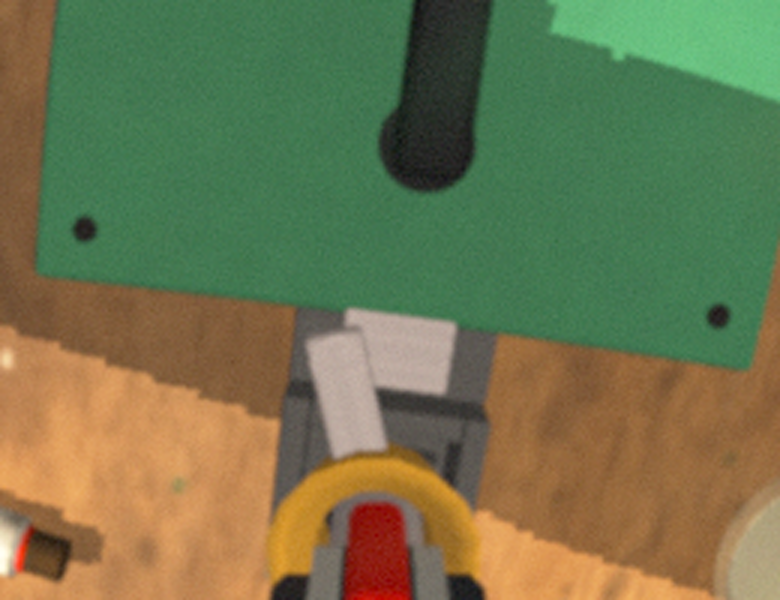

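Request:
{"api": "servo_tool", "payload": {
  "plan": [
    [0,0,0,0,0,0,-5],
    [0,0,0,0,0,0,-10],
    [0,0,0,0,0,0,-15],
    [0,0,0,0,0,0,-20],
    [0,0,0,0,0,0,-25],
    [0,0,0,0,0,0,-30],
    [0,0,0,0,0,0,-35],
    [0,0,0,0,0,0,-40],
    [0,0,0,0,0,0,-42],
    [0,0,0,0,0,0,-42]
  ]
}}

```text
clock: 11.2
position: [0.6067, -0.0939, 0.0919]
tool_rot: [-3.141, -0.001, 2.51]
force: [-3.8, 0.9, 0.8]
grip_width: 0.0091
finger_force: 68.8
```

Request:
{"api": "servo_tool", "payload": {
  "plan": [
    [0,0,0,0,0,0,0],
    [0,0,0,0,0,0,0],
    [0,0,0,0,0,0,0]
  ]
}}

```text
clock: 11.5
position: [0.6067, -0.0938, 0.0921]
tool_rot: [-3.141, -0.001, 2.509]
force: [-5.3, 0.6, 0.6]
grip_width: 0.0094
finger_force: 68.8
```

```bash
python3 - <<'E'
from h import *
s=bot.observe();print(s['position'],s['force'],s['moment'],s['grip_width'],s['qpos'])
f=grab('wrist'); im=f["frame"]
cv2.imwrite('pics/w6.png',cv2.resize(im[0:260,100:400],None,fx=2.3,fy=2.3,interpolation=cv2.INTER_CUBIC))
E
```

```text
[ 0.60672998 -0.09380633  0.09205382] [-5.33381333  0.57661847  0.62772708] [ 0.18783547  1.44348175 -0.06826779] 0.009394955813127572 [ 0.49454791  0.75934471 -0.66415586  1.71170594  0.58355132  0.87959518
  0.51745008]
```

View pics/w6.png

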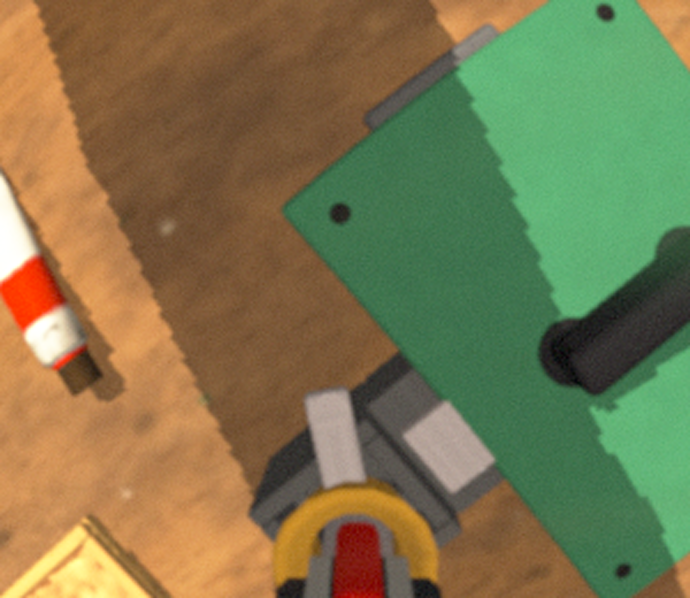

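Request:
{"api": "servo_tool", "payload": {
  "plan": [
    [0,0,0,0,0,0,-3],
    [0,0,0,0,0,0,-6],
    [0,0,0,0,0,0,-6],
    [0,0,0,0,0,0,-6],
    [0,0,0,0,0,0,-6]
  ]
}}

```text
clock: 12.05
position: [0.6067, -0.0939, 0.092]
tool_rot: [-3.14, -0.001, 2.614]
force: [-6.4, 0.8, 0.9]
grip_width: 0.0091
finger_force: 69.0
```

Request:
{"api": "servo_tool", "payload": {
  "plan": [
    [4,0,0,0,0,0,0],
    [4,0,0,0,0,0,0],
    [4,0,0,0,0,0,0],
    [4,0,0,0,0,0,0],
    [4,0,0,-3,0,0,0],
    [4,0,0,-6,0,0,0],
    [4,0,0,-11,0,0,0],
    [4,0,0,-11,0,0,0]
  ]
}}

```text
clock: 12.85
position: [0.6099, -0.0934, 0.2082]
tool_rot: [3.138, 0.007, 2.616]
force: [0.1, 0.6, -0.8]
grip_width: 0.0402
finger_force: 0.0
```

```bash
python3 -c "
from h import *
s=bot.observe();print(s['position'],s['force'],s['moment'],s['tool_rot'])
print(go((0.605,-0.045,0.20),np.radians(93.5)))"
```

```text
[ 0.60991231 -0.09337023  0.20819313] [ 0.13767817  0.56563961 -0.79182876] [-0.06306002 -0.02093137 -0.00656776] [3.13823387 0.00712371 2.61634671]
[np.float64(2.86), np.float64(3.94), np.float64(0.81), np.float64(0.4), np.float64(0.3), np.float64(56.4)]
```

Request:
{"api": "servo_tool", "payload": {
  "plan": [
    [6,2.9,3.9,0.8,0,0,56.4],
    [6,2.9,3.9,0.8,0,0,56.4],
    [6,2.9,3.9,0.8,0,0,56.4],
    [6,2.9,3.9,0.8,0,0,56.4],
    [6,2.9,3.9,0.8,0,0,56.4],
    [6,2.9,3.9,0.8,0,0,56.4],
    [6,2.9,3.9,0.8,0,0,56.4],
    [6,2.9,3.9,0.8,0,0,56.4]
  ]
}}

```text
clock: 13.65
position: [0.602, -0.0453, 0.1945]
tool_rot: [3.141, 0.0, 1.631]
force: [0.3, 0.2, 0.8]
grip_width: 0.0599
finger_force: 0.0
```

```bash
python3 - <<'E'
from h import *
f=grab("wrist","w7.png"); im=f["frame"]; hsv=cv2.cvtColor(im,cv2.COLOR_BGR2HSV); H,S,V=[hsv[...,i].astype(int) for i in range(3)]
print(f["pose"][0], go()[:0])
g=((H>60)&(H<95)&(S>80)&(V>40)).astype(np.uint8); g=cv2.morphologyEx(g,cv2.MORPH_OPEN,np.ones((5,5)))
c=max(cv2.findContours(g,0,1)[0],key=cv2.contourArea); print("green",cv2.boundingRect(c),cv2.minAreaRect(c))
m=np.zeros_like(g); cv2.fillConvexPoly(m,cv2.convexHull(c),1)
k=((V<50)&(S<120)).astype(np.uint8)&cv2.erode(m,np.ones((9,9))); k=cv2.morphologyEx(k,cv2.MORPH_OPEN,np.ones((5,5)))
kc=max(cv2.findContours(k,0,1)[0],key=cv2.contourArea); r=cv2.minAreaRect(kc); b=cv2.boxPoints(r)
print("handle",r,cv2.boundingRect(kc))
w=np.array([pl(f,q,.074) for q in b]); print(w.round(4),w.mean(0).round(4))
# lid near edge: lower boundary of green columns -> points at z=.05/.034
xs=np.arange(150,370,10); pts=[]
for x in xs:
    col=np.where(m[:,x])[0]
    if len(col): pts.append((x,col.max()))
print(pts)
rr=((((H<8)|(H>172))&(S>170)&(V>90))).astype(np.uint8); n,l,st,ce=cv2.connectedComponentsWithStats(rr)
print([(st[i],ce[i].round(1)) for i in range(1,n) if st[i][4]>80])
E
```

```text
[ 0.60199159 -0.04534169  0.19449065] []
green (173, 71, 167, 120) ((256.0, 130.5), (119.0, 166.0), 90.0)
handle ((256.5, 131.0), (60.0, 17.0), 90.0) (248, 101, 18, 61)
[[ 0.5902  0.0366  0.074 ]
 [ 0.605   0.0375  0.074 ]
 [ 0.6085 -0.0163  0.074 ]
 [ 0.5932 -0.0172  0.074 ]] [0.5992 0.0101 0.074 ]
[(np.int64(180), np.int64(189)), (np.int64(190), np.int64(189)), (np.int64(200), np.int64(189)), (np.int64(210), np.int64(190)), (np.int64(220), np.int64(190)), (np.int64(230), np.int64(190)), (np.int64(240), np.int64(190)), (np.int64(250), np.int64(190)), (np.int64(260), np.int64(190)), (np.int64(270), np.int64(190)), (np.int64(280), np.int64(190)), (np.int64(290), np.int64(190)), (np.int64(300), np.int64(189)), (np.int64(310), np.int64(189)), (np.int64(320), np.int64(189)), (np.int64(330), np.int64(188))]
[(array([239, 234,  35,  40, 816], dtype=int32), array([256. , 253.9])), (array([153, 238,  15,  18, 192], dtype=int32), array([159.3, 245.9]))]
```

```bash
python3 -c "
from h import *
print(go((0.600,0.008,0.054),np.radians(93.45)))"
```

```text
[np.float64(5.34), np.float64(0.14), np.float64(14.04), np.float64(0.0), np.float64(0.0), np.float64(0.2)]
```

Request:
{"api": "servo_tool", "payload": {
  "plan": [
    [6,3,0.1,0,0,0,0],
    [6,5.3,0.1,2,0,0,0],
    [6,5.3,0.1,6,0,0,0],
    [6,5.3,0.1,10,0,0,0],
    [6,5.3,0.1,13,0,0,0],
    [6,5.3,0.1,14,0,0,0],
    [6,5.3,0.1,14,0,0,0],
    [6,5.3,0.1,14,0,0,0]
  ]
}}

```text
clock: 14.5
position: [0.6004, 0.0076, 0.0556]
tool_rot: [3.14, -0.0, 1.633]
force: [0.5, -0.4, -0.2]
grip_width: 0.0598
finger_force: 0.0
```

Request:
{"api": "servo_tool", "payload": {
  "plan": [
    [0,0,0,0,0,0,0],
    [0,0,0,0,0,0,0],
    [0,0,0,0,0,0,0],
    [0,0,0,0,0,0,0],
    [0,0,0,0,0,0,0],
    [0,0,0,0,0,0,0],
    [0,0,0,0,0,0,0]
  ],
  "force": 80
}}

```text
clock: 15.2
position: [0.5999, 0.0073, 0.0553]
tool_rot: [3.141, 0.0, 1.633]
force: [-3.3, -0.8, 11.4]
grip_width: 0.0124
finger_force: 79.3
```

Request:
{"api": "servo_tool", "payload": {
  "plan": [
    [0,0,0,-1,0,0,0],
    [0,0,0,-2,0,0,0],
    [0,0,0,-4,0,0,0],
    [0,0,0,-6,0,0,0],
    [0,0,0,-9,0,0,0],
    [0,0,0,-12,0,0,0],
    [0,0,0,-14.5,0,0,0],
    [0,0,0,-14.5,0,0,0],
    [0,0,0,-14.5,0,0,0]
  ]
}}

```text
clock: 16.1
position: [0.5996, 0.0073, 0.1999]
tool_rot: [3.141, 0.0, 1.632]
force: [-0.2, 0.3, -3.2]
grip_width: 0.0122
finger_force: 78.6
```

```bash
python3 -c "
from h import *
s=bot.observe();print(s['position'],s['force'],s['moment'],s['tool_rot'],s['grip_width'])
print(go((0.636,-0.280,0.20),np.radians(3)))"
```

```text
[0.59957173 0.00730452 0.19987479] [-0.15436408  0.28095517 -3.19714678] [0.02620701 0.03087893 0.00328262] [3.14068296e+00 2.47403543e-04 1.63231624e+00] 0.012236287962662887
[np.float64(-28.9), np.float64(1.87), np.float64(-0.0), np.float64(0.1), np.float64(-0.0), np.float64(90.5)]
```

Request:
{"api": "servo_tool", "payload": {
  "plan": [
    [0,-4,0.2,0,0,0,8],
    [0,-8,0.4,0,0,0,16],
    [0,-12,0.6,0,0,0,24],
    [0,-16,0.8,0,0,0,32],
    [0,-20,1.2,0,0,0,40],
    [0,-24,1.6,0,0,0,48],
    [0,-28.9,1.9,0,0,0,56],
    [0,-28.9,1.9,0,0,0,64],
    [0,-28.9,1.9,0,0,0,72],
    [0,-28.9,1.9,0,0,0,80]
  ]
}}

```text
clock: 17.1
position: [0.6356, -0.2799, 0.1976]
tool_rot: [-3.14, 0.002, 0.23]
force: [0.6, 0.6, -2.0]
grip_width: 0.0121
finger_force: 78.7
```

```bash
python3 - <<'E'
from h import *
s=bot.observe();print(s['qpos'],s['force'])
print(go((0.636,-0.280,0.031),np.radians(3)))
f=grab("top"); im=f["frame"]; cv2.imwrite("pics/top2.png",im)
E
```

```text
[ 0.42515232  0.67155341 -0.15913894  1.41933882  0.11282065  1.06209393
 -1.09599838] [ 0.5527851   0.61103514 -1.98092247]
[np.float64(0.07), np.float64(0.05), np.float64(16.66), np.float64(-0.1), np.float64(0.1), np.float64(10.2)]
```

Request:
{"api": "servo_tool", "payload": {
  "plan": [
    [0,0.1,0,2,0,0,5],
    [0,0.1,0,5,0,0,10],
    [0,0.1,0,9,0,0,10],
    [0,0.1,0,13,0,0,10],
    [0,0.1,0,15,0,0,10],
    [0,0.1,0,16,0,0,10],
    [0,0.1,0,16.5,0,0,10],
    [0,0.1,0,17,0,0,10],
    [0,0.1,0,17,0,0,10]
  ]
}}

```text
clock: 18.05
position: [0.6375, -0.2797, 0.0297]
tool_rot: [3.141, -0.0, 0.062]
force: [-0.4, -0.6, -2.3]
grip_width: 0.012
finger_force: 78.6
```

```bash
python3 -c "
from h import *
s=bot.observe();print(s['position'],s['force'],s['moment'],s['tool_rot'],s['grip_width'])"
```

```text
[ 0.63752636 -0.27966427  0.02965776] [-0.37296186 -0.61719701 -2.33885415] [-0.01745145 -0.01707791 -0.01538233] [ 3.14141430e+00 -4.84395749e-04  6.21439230e-02] 0.011994526780870483
```

Request:
{"api": "servo_tool", "payload": {
  "plan": [
    [0,0,0,0.15,0,0,0],
    [0,0,0,0.3,0,0,0],
    [0,0,0,0.3,0,0,0],
    [5,0,0,0.3,0,0,0],
    [5,0,0,0.3,0,0,0],
    [5,0,0,0.3,0,0,0],
    [5,0,0,0.3,0,0,0],
    [5,0,0,-3,0,0,0],
    [5,0,0,-8,0,0,0],
    [5,0,0,-13,0,0,0]
  ]
}}

```text
clock: 19.05
position: [0.6368, -0.2794, 0.1605]
tool_rot: [-3.141, 0.001, 0.062]
force: [0.8, -0.6, 0.2]
grip_width: 0.0503
finger_force: 0.0
```

```bash
python3 -c "
from h import *
s=bot.observe();print(s['position'],s['force'],s['tool_rot'],s['grip_width'])
print(go((0.38,-0.25,0.30),np.radians(3)))"
```

```text
[ 0.63683244 -0.27941176  0.16047089] [ 0.84444673 -0.5959109   0.16973983] [-3.14098456e+00  1.12032014e-03  6.17105262e-02] 0.05025041694774784
[np.float64(-25.47), np.float64(-4.53), np.float64(-13.92), np.float64(-0.0), np.float64(0.1), np.float64(0.5)]
```

Request:
{"api": "servo_tool", "payload": {
  "plan": [
    [5,-4,0,-3,0,0,0],
    [5,-8,-1,-6,0,0,0],
    [5,-12,-2,-9,0,0,0],
    [5,-16,-3,-12,0,0,0],
    [5,-20,-4.5,-12,0,0,0],
    [5,-23.5,-4.5,-12,0,0,0],
    [5,-23.5,-4.5,-12,0,0,0],
    [5,-23.5,-4.5,-12,0,0,0],
    [5,-23.5,-4.5,-12,0,0,0],
    [5,-23.5,-4.5,-12,0,0,0]
  ]
}}

```text
clock: 20.05
position: [0.4007, -0.249, 0.279]
tool_rot: [-3.141, 0.0, 0.062]
force: [-0.2, -0.7, -0.3]
grip_width: 0.0501
finger_force: 0.0
```

```bash
cat > tubes.py <<'E'
from h import *
def tubes(f,z=.02,roi=None):
    im=f["frame"]; hsv=cv2.cvtColor(im,cv2.COLOR_BGR2HSV); H,S,V=[hsv[...,i].astype(int) for i in range(3)]
    white=((S<60)&(V>110)).astype(np.uint8)
    blue=((H>110)&(H<128)&(S>120)).astype(np.uint8); red=(((H<6)|(H>174))&(S>170)&(V>70)).astype(np.uint8)
    return white,red,blue,H,S,V
E
python3 - <<'E'
from tubes import *
f=grab("wrist","w8.png"); print(f["pose"][0])
w,r,b,H,S,V=tubes(f)
for n,m in (("white",w),("red",r),("blue",b)):
    m=cv2.morphologyEx(m,cv2.MORPH_OPEN,np.ones((3,3)))
    k,l,st,ce=cv2.connectedComponentsWithStats(m)
    for i in range(1,k):
        if st[i][4]>60: 
            q=pl(f,ce[i],.015)
            if .3<q[0]<.6 and -.5<q[1]<0.1: print(n,st[i],ce[i].round(1),q.round(4))
E
```

```text
[ 0.40069774 -0.24900984  0.27902313]
white [128  17  18  19 204] [135.2  25.5] [ 0.5898 -0.0667  0.015 ]
white [281  33  18  13 221] [289.8  38.7] [ 0.5717 -0.2837  0.015 ]
white [184  80  10   9  69] [188.2  84.3] [ 0.5013 -0.1505  0.015 ]
white [260  95  10   9  72] [265.2  99. ] [ 0.4852 -0.2563  0.015 ]
white [324  99  13  10  88] [330.9 103.8] [ 0.487  -0.3468  0.015 ]
white [367 101  43  34 723] [387.5 118.5] [ 0.4772 -0.4349  0.015 ]
white [176 105  17  35 513] [184.9 122.2] [ 0.4484 -0.1477  0.015 ]
white [244 117  22  36 533] [255.2 135. ] [ 0.435 -0.246  0.015]
white [314 121  20  35 511] [324.6 139.1] [ 0.4369 -0.3428  0.015 ]
white [ 43 164  12  17 136] [ 49.  172.4] [0.3676 0.0969 0.015 ]
white [ 85 169  12  14 136] [ 90.4 175.5] [0.3651 0.0093 0.015 ]
blue [322 108  13  13 147] [328.3 114.2] [ 0.4722 -0.3445  0.015 ]
```

View pics/w8.png

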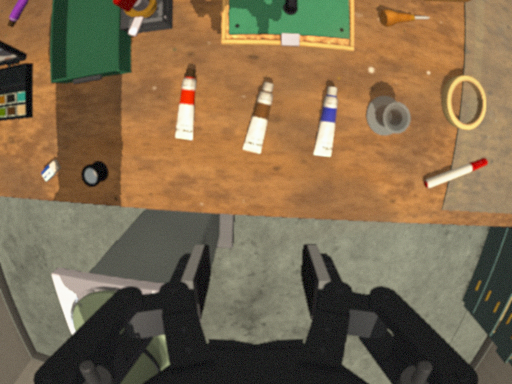

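```bash
python3 - <<'E'
from tubes import *
f=grab("wrist"); print(bot.observe()["clock"])
w,*_=tubes(f)
w=cv2.morphologyEx(w,cv2.MORPH_OPEN,np.ones((3,3)))
k,l,st,ce=cv2.connectedComponentsWithStats(w)
def comp(u): return l[int(u[1]),int(u[0])]
for n,a,b,tail,cap in (("red",(185,122),(188,84),(185,139),(190,66)),("brown",(255,135),(265,99),(253,152),(267.5,81)),("blue",(325,139),(331,104),(322,156),(333,87))):
    A=pl(f,ce[comp(a)],.018)[:2]; B=pl(f,ce[comp(b)],.016)[:2]
    T=pl(f,tail,.012)[:2]; C=pl(f,cap,.012)[:2]
    d=B-A; print(n,"A",A.round(4),"yawAB",np.degrees(np.arctan2(d[1],d[0])).round(1),"T",T.round(4),"C",C.round(4),"mid",((T+C)/2).round(4),"len",np.hypot(*(C-T)).round(4),"yawTC",np.degrees(np.arctan2(*(C-T)[::-1])).round(1))
# chest check: green interior outline
im=f["frame"]; hsv=cv2.cvtColor(im,cv2.COLOR_BGR2HSV)
print(go((0.47,-0.147,0.10),np.radians(0)))
E
```

```text
20.15
red A [ 0.4486 -0.1484] yawAB -2.8 T [ 0.4242 -0.1477] C [ 0.527  -0.1511] mid [ 0.4756 -0.1494] len 0.1029 yawTC -1.9
brown A [ 0.4355 -0.246 ] yawAB -11.6 T [ 0.4104 -0.2444] C [ 0.5101 -0.2578] mid [ 0.4602 -0.2511] len 0.1006 yawTC -7.7
blue A [ 0.4373 -0.3422] yawAB -4.6 T [ 0.4118 -0.3425] C [ 0.5108 -0.3485] mid [ 0.4613 -0.3455] len 0.0992 yawTC -3.5
[np.float64(7.58), np.float64(-9.74), np.float64(17.9), np.float64(-0.0), np.float64(0.0), np.float64(3.6)]
```

```bash
python3 -c "
from h import *
print(go((0.4735,-0.1493,0.002),np.radians(-2.3)))"
```

```text
[np.float64(7.92), np.float64(-9.48), np.float64(27.7), np.float64(-0.0), np.float64(0.0), np.float64(5.9)]
```

Request:
{"api": "servo_tool", "payload": {
  "plan": [
    [5,4,-4,4,0,0,5.9],
    [5,7.9,-9.5,9,0,0,5.9],
    [5,7.9,-9.5,14,0,0,5.9],
    [5,7.9,-9.5,19,0,0,5.9],
    [5,7.9,-9.5,23,0,0,5.9],
    [5,7.9,-9.5,25.5,0,0,5.9],
    [5,7.9,-9.5,27,0,0,5.9],
    [5,7.9,-9.5,27.6,0,0,5.9],
    [5,7.9,-9.5,27.6,0,0,5.9],
    [5,7.9,-9.5,27.6,0,0,5.9]
  ]
}}

```text
clock: 21.15
position: [0.4737, -0.1497, 0.0044]
tool_rot: [3.141, -0.002, -0.042]
force: [-0.6, -0.6, 0.5]
grip_width: 0.0499
finger_force: 0.0
```

Request:
{"api": "servo_tool", "payload": {
  "plan": [
    [0,0,0,0,0,0,0],
    [0,0,0,0,0,0,0],
    [0,0,0,0,0,0,0],
    [0,0,0,0,0,0,0],
    [0,0,0,0,0,0,0]
  ],
  "force": 40
}}

```text
clock: 21.65
position: [0.4736, -0.1498, 0.0044]
tool_rot: [3.141, -0.002, -0.042]
force: [-1.8, 0.5, 14.4]
grip_width: 0.0203
finger_force: 38.8
```

Request:
{"api": "servo_tool", "payload": {
  "plan": [
    [0,0,0,-2,0,0,0],
    [0,0,0,-4,0,0,0],
    [0,0,0,-8,0,0,0],
    [0,0,0,-12,0,0,0],
    [0,0,0,-12,0,0,0]
  ]
}}

```text
clock: 22.15
position: [0.4752, -0.1502, 0.1282]
tool_rot: [3.14, -0.007, -0.042]
force: [0.0, -0.3, -1.3]
grip_width: 0.0202
finger_force: 39.9
```

```bash
python3 -c "
from h import *
y=np.radians(93.45); c=np.array([.6003,.0080]); ey=np.array([-np.sin(y),np.cos(y)])
for k in(-.045,0,.045): print(k,c+k*ey)
q=c-.045*ey
print(bot.observe()['position'],bot.observe()['force'],go((*q,.13),y))"
```

```text
-0.045 [0.64521845 0.01070799]
0 [0.6003 0.008 ]
0.045 [0.55538155 0.00529201]
[ 0.47518186 -0.15021296  0.12818239] [ 0.03912838 -0.2705407  -1.34325172] [np.float64(16.32), np.float64(-16.79), np.float64(-0.09), np.float64(0.4), np.float64(-0.2), np.float64(-95.8)]
```

Request:
{"api": "servo_tool", "payload": {
  "plan": [
    [0,2,-2,-3,0,0,-8],
    [0,4,-4,-4,0,0,-16],
    [0,6,-6,-4,0,0,-24],
    [0,8,-8,-4,0,0,-32],
    [0,10,-10,-4,0,0,-40],
    [0,12,-12,-4,0,0,-48],
    [0,14,-14,-4,0,0,-56],
    [0,16.3,-16.8,-4,0,0,-64],
    [0,16.3,-16.8,-4,0,0,-72],
    [0,16.3,-16.8,-4,0,0,-80]
  ]
}}

```text
clock: 23.15
position: [0.6429, 0.0127, 0.163]
tool_rot: [-3.141, -0.0, 1.362]
force: [-0.0, -1.1, 0.7]
grip_width: 0.0201
finger_force: 39.9
```

```bash
python3 -c "
from h import *
y=np.radians(93.45)
print(bot.observe()['qpos'],go((.6452,.0107,.0100),y))"
```

```text
[ 0.22110315  0.66823217 -0.51585696  1.59209103  0.37594126  0.98179701
 -0.62236929] [np.float64(-0.15), np.float64(0.27), np.float64(15.3), np.float64(-0.0), np.float64(-0.0), np.float64(-15.4)]
```

Request:
{"api": "servo_tool", "payload": {
  "plan": [
    [0,-0.15,0.3,2,0,0,-8],
    [0,-0.15,0.3,4,0,0,-15.5],
    [0,-0.15,0.3,7,0,0,-15.5],
    [0,-0.15,0.3,10,0,0,-15.5],
    [0,-0.15,0.3,10,0,0,-15.5]
  ]
}}

```text
clock: 23.65
position: [0.6432, 0.0091, 0.0599]
tool_rot: [-3.136, 0.0, 1.626]
force: [-1.7, 0.2, -0.1]
grip_width: 0.02
finger_force: 39.9
```

```bash
python3 -c "
from h import *
y=np.radians(93.45)
s=bot.observe(); print(s['force'],s['moment'],go((.6452,.0107,.0100),y))"
```

```text
[-1.69328947  0.21985711 -0.14768346] [-0.04403232  0.02665649 -0.01491293] [np.float64(0.15), np.float64(0.24), np.float64(4.99), np.float64(-0.3), np.float64(0.0), np.float64(-0.3)]
```

Request:
{"api": "servo_tool", "payload": {
  "plan": [
    [0,0,0.1,1,0,0,0],
    [0,0,0.1,2.5,0,0,0],
    [0,0,0.1,4,0,0,0],
    [0,0,0.1,5,0,0,0],
    [0,0,0.1,5,0,0,0],
    [0,0,0.1,5,0,0,0]
  ]
}}

```text
clock: 24.25
position: [0.6464, 0.0098, 0.0133]
tool_rot: [-3.141, -0.0, 1.626]
force: [-0.1, 0.7, 0.3]
grip_width: 0.0202
finger_force: 39.9
```

```bash
python3 -c "
from h import *
s=bot.observe(); print(s['force'],s['moment'])"
```

```text
[-0.06184897  0.74389102  0.27582162] [-0.03461388  0.02460437 -0.00219985]
```

Request:
{"api": "servo_tool", "payload": {
  "plan": [
    [0,0,0,0.3,0,0,0],
    [0,0,0,0.3,0,0,0],
    [3.2,0,0,0.3,0,0,0],
    [3.2,0,0,0.3,0,0,0],
    [3.2,0,0,0.3,0,0,0],
    [3.2,0,0,-2,0,0,0],
    [3.2,0,0,-6,0,0,0],
    [3.2,0,0,-10,0,0,0],
    [3.2,0,0,-15,0,0,0]
  ]
}}

```text
clock: 25.15
position: [0.6456, 0.0096, 0.164]
tool_rot: [-3.14, -0.0, 1.626]
force: [0.7, -0.2, -0.1]
grip_width: 0.0323
finger_force: 0.0
```

```bash
python3 - <<'E'
from h import *
s=bot.observe(); print(s['position'],s['force'],go((.40,-.25,.28),0))
E
```

```text
[0.64557737 0.00955451 0.16398028] [ 0.74450104 -0.24165229 -0.0637527 ] [np.float64(-24.56), np.float64(-25.97), np.float64(-11.56), np.float64(-0.1), np.float64(0.1), np.float64(93.1)]
```

Request:
{"api": "servo_tool", "payload": {
  "plan": [
    [5,-2,-4,-3,0,0,8],
    [5,-5,-7,-6,0,0,16],
    [5,-8,-10,-9,0,0,24],
    [5,-11,-14,-11.6,0,0,32],
    [5,-14,-17,-11.6,0,0,40],
    [5,-17,-20,-11.6,0,0,48],
    [5,-20,-23,-11.6,0,0,56],
    [5,-23,-26,-11.6,0,0,64],
    [5,-24.5,-26,-11.6,0,0,72],
    [5,-24.5,-26,-11.6,0,0,80]
  ]
}}

```text
clock: 26.15
position: [0.3992, -0.2515, 0.2796]
tool_rot: [3.141, -0.0, 0.22]
force: [1.1, 1.0, -0.2]
grip_width: 0.0502
finger_force: 0.0
```

Request:
{"api": "servo_tool", "payload": {
  "plan": [
    [5,0,0,0,0,0,8],
    [5,0,0,0,0,0,13],
    [5,0,0,0,0,0,13]
  ]
}}

```text
clock: 26.45
position: [0.4002, -0.2491, 0.2794]
tool_rot: [3.141, -0.0, 0.001]
force: [0.4, -0.4, -0.4]
grip_width: 0.0501
finger_force: 0.0
```

```bash
cat > look.py <<'E'
from tubes import *
f=grab("wrist"); print(bot.observe()["clock"],f["pose"][0],bot.observe()["tool_rot"])
w,r,b,H,S,V=tubes(f)
w=cv2.morphologyEx(w,cv2.MORPH_OPEN,np.ones((3,3)))
k,l,st,ce=cv2.connectedComponentsWithStats(w)
for i in range(1,k):
    if st[i][4]<45: continue
    q=pl(f,ce[i],.017)
    if .3<q[0]<.72 and -.55<q[1]<0.09:
        rr=cv2.minAreaRect(cv2.findNonZero((l==i).astype(np.uint8))); bx=cv2.boxPoints(rr); W=np.array([pl(f,u,.014) for u in bx])[:,:2]
        print(st[i][4],ce[i].round(1),q[:2].round(4),"box",W.round(3).tolist())
brn=((H<14)&(S>110)&(V>50)&(V<110)).astype(np.uint8)
k,l,st,ce=cv2.connectedComponentsWithStats(b)
print("blue",[(st[i][4],pl(f,ce[i],.018)[:2].round(4)) for i in range(1,k) if st[i][4]>40])
k,l,st,ce=cv2.connectedComponentsWithStats(r)
print("red",[(st[i][4],pl(f,ce[i],.018)[:2].round(4)) for i in range(1,k) if st[i][4]>40])
E
python3 look.py
```

```text
26.5 [ 0.4001745  -0.24913562  0.27944475] [ 3.14141849e+00 -1.26471122e-04  4.59647070e-03]
169 [94.3  5.2] [ 0.6457 -0.0095] box [[0.655, 0.016], [0.66, -0.025], [0.641, -0.032], [0.636, 0.007]]
171 [127.   34.1] [ 0.5885 -0.0669] box [[0.579, -0.053], [0.608, -0.064], [0.601, -0.078], [0.572, -0.067]]
224 [281.6  36.5] [ 0.5712 -0.2833] box [[0.581, -0.272], [0.582, -0.295], [0.563, -0.295], [0.562, -0.272]]
146 [327.1  94.4] [ 0.4932 -0.3461] box [[0.509, -0.338], [0.51, -0.352], [0.483, -0.353], [0.482, -0.338]]
736 [384.4 110.1] [ 0.4772 -0.433 ] box [[0.493, -0.398], [0.511, -0.465], [0.464, -0.477], [0.449, -0.409]]
74 [260.9  98.1] [ 0.4853 -0.256 ] box [[0.491, -0.249], [0.491, -0.261], [0.48, -0.262], [0.48, -0.249]]
538 [253.5 134.8] [ 0.4352 -0.2461] box [[0.415, -0.23], [0.461, -0.24], [0.457, -0.262], [0.41, -0.254]]
533 [323.2 134.5] [ 0.4372 -0.3426] box [[0.413, -0.33], [0.463, -0.331], [0.462, -0.355], [0.412, -0.354]]
133 [ 92.5 184.7] [0.3659 0.0082] box [[0.376, 0.019], [0.376, -0.002], [0.354, 0.001], [0.355, 0.023]]
blue [(np.int32(152), array([ 0.4722, -0.3439]))]
red [(np.int32(349), array([ 0.6331, -0.0484])), (np.int32(96), array([0.6431, 0.0216])), (np.int32(109), array([ 0.4314, -0.6299]))]
```

```bash
python3 -c "
from h import *
print(go((0.461,-0.2508,0.002),np.radians(-10)))"
```

```text
[np.float64(6.08), np.float64(0.19), np.float64(27.74), np.float64(0.0), np.float64(-0.0), np.float64(10.3)]
```

Request:
{"api": "servo_tool", "payload": {
  "plan": [
    [5,3,0.2,4,0,0,5],
    [5,6.1,0.2,9,0,0,10.3],
    [5,6.1,0.2,14,0,0,10.3],
    [5,6.1,0.2,19,0,0,10.3],
    [5,6.1,0.2,23,0,0,10.3],
    [5,6.1,0.2,25.5,0,0,10.3],
    [5,6.1,0.2,27,0,0,10.3],
    [5,6.1,0.2,27.6,0,0,10.3],
    [5,6.1,0.2,27.6,0,0,10.3],
    [5,6.1,0.2,27.6,0,0,10.3]
  ]
}}

```text
clock: 27.5
position: [0.4617, -0.2513, 0.0041]
tool_rot: [3.141, -0.001, -0.177]
force: [-0.2, 0.4, 1.2]
grip_width: 0.05
finger_force: 0.0
```

Request:
{"api": "servo_tool", "payload": {
  "plan": [
    [0,0,0,0,0,0,0],
    [0,0,0,0,0,0,0],
    [0,0,0,0,0,0,0],
    [0,0,0,0,0,0,0],
    [0,0,0,0,0,0,0]
  ],
  "force": 40
}}

```text
clock: 28.0
position: [0.4616, -0.2514, 0.0042]
tool_rot: [3.141, -0.001, -0.178]
force: [-1.8, -0.2, 10.8]
grip_width: 0.0199
finger_force: 38.9
```

Request:
{"api": "servo_tool", "payload": {
  "plan": [
    [0,0,0,-2,0,0,0],
    [0,0,0,-4,0,0,0],
    [0,0,0,-8,0,0,0],
    [0,0,0,-13,0,0,0],
    [0,0,0,-15.6,0,0,0],
    [0,0,0,-15.6,0,0,0]
  ]
}}

```text
clock: 28.6
position: [0.4627, -0.252, 0.1633]
tool_rot: [3.14, -0.006, -0.178]
force: [0.1, -0.7, -0.7]
grip_width: 0.0201
finger_force: 39.8
```

```bash
python3 -c "
from h import *
s=bot.observe(); print(s['force'],go((.6003,.0080,.160),np.radians(93.45)))"
```

```text
[ 0.11479596 -0.71100866 -0.69953059] [np.float64(8.94), np.float64(-28.02), np.float64(0.33), np.float64(0.4), np.float64(-0.2), np.float64(-103.6)]
```

Request:
{"api": "servo_tool", "payload": {
  "plan": [
    [0,1,-4,0,0,0,-8],
    [0,2,-8,0,0,0,-16],
    [0,3,-12,0,0,0,-24],
    [0,4,-16,0,0,0,-32],
    [0,6,-20,0,0,0,-40],
    [0,8,-24,0,0,0,-48],
    [0,8.9,-28,0,0,0,-56],
    [0,8.9,-28,0,0,0,-64],
    [0,8.9,-28,0,0,0,-72],
    [0,8.9,-28,0,0,0,-80]
  ]
}}

```text
clock: 29.6
position: [0.5979, 0.0092, 0.1585]
tool_rot: [-3.141, 0.0, 1.225]
force: [0.4, 0.2, 0.3]
grip_width: 0.0202
finger_force: 39.8
```

Request:
{"api": "servo_tool", "payload": {
  "plan": [
    [0,0,0,1,0,0,-8],
    [0,0,0,2,0,0,-16],
    [0,0,0,4,0,0,-23.6],
    [0,0,0,7,0,0,-23.6],
    [0,0,0,10,0,0,-23.6],
    [0,0,0,10,0,0,-23.6],
    [0,0,0,10,0,0,-23.6]
  ]
}}

```text
clock: 30.3
position: [0.598, 0.0091, 0.0594]
tool_rot: [-3.141, -0.0, 1.631]
force: [-0.5, -0.1, -0.3]
grip_width: 0.0202
finger_force: 39.8
```

```bash
python3 -c "
from h import *
y=np.radians(93.45)
s=bot.observe(); print(s['force'],s['moment'],go((.6003,.0080,.0095),y))"
```

```text
[-0.46654989 -0.08847262 -0.34262511] [ 0.00064048  0.01784635 -0.00771231] [np.float64(-0.13), np.float64(0.23), np.float64(4.99), np.float64(-0.1), np.float64(-0.0), np.float64(0.0)]
```

Request:
{"api": "servo_tool", "payload": {
  "plan": [
    [0,-0.1,0,1,0,0,0],
    [0,-0.1,0,2.5,0,0,0],
    [0,-0.1,0,4,0,0,0],
    [0,-0.1,0,5,0,0,0],
    [0,-0.1,0,5,0,0,0],
    [0,-0.1,0,5.1,0,0,0]
  ]
}}

```text
clock: 30.9
position: [0.5981, 0.0079, 0.0077]
tool_rot: [-3.141, -0.0, 1.631]
force: [-0.0, 0.2, -0.7]
grip_width: 0.0199
finger_force: 42.9
```

Request:
{"api": "servo_tool", "payload": {
  "plan": [
    [0,0,0,0.2,0,0,0],
    [2.8,0,0,0.2,0,0,0],
    [2.8,0,0,0.2,0,0,0],
    [2.8,0,0,0.2,0,0,0],
    [2.8,0,0,-2,0,0,0],
    [2.8,0,0,-6,0,0,0],
    [2.8,0,0,-10,0,0,0],
    [2.8,0,0,-15,0,0,0]
  ]
}}

```text
clock: 31.7
position: [0.5975, 0.0077, 0.1589]
tool_rot: [-3.14, -0.0, 1.631]
force: [1.0, -0.8, 0.9]
grip_width: 0.0276
finger_force: 0.0
```

```bash
python3 - <<'E'
from h import *
s=bot.observe(); print(s['position'],s['force'],go((.40,-.25,.28),0))
E
```

```text
[0.59746913 0.0077259  0.15892461] [ 0.95225813 -0.77861097  0.94627287] [np.float64(-24.53), np.float64(-21.28), np.float64(-12.07), np.float64(-0.1), np.float64(0.1), np.float64(93.4)]
```

Request:
{"api": "servo_tool", "payload": {
  "plan": [
    [5,-3,-3,-3,0,0,8],
    [5,-6,-6,-6,0,0,16],
    [5,-9,-8,-9,0,0,24],
    [5,-12,-11,-12,0,0,32],
    [5,-15,-14,-12,0,0,40],
    [5,-18,-17,-12,0,0,48],
    [5,-21,-20,-12,0,0,56],
    [5,-24.5,-21.3,-12,0,0,64],
    [5,-24.5,-21.3,-12,0,0,72],
    [5,-24.5,-21.3,-12,0,0,80]
  ]
}}

```text
clock: 32.7
position: [0.3997, -0.2506, 0.2784]
tool_rot: [3.141, -0.0, 0.226]
force: [0.7, 0.1, -0.2]
grip_width: 0.0499
finger_force: 0.0
```

Request:
{"api": "servo_tool", "payload": {
  "plan": [
    [5,0,0,0,0,0,8],
    [5,0,0,0,0,0,13.4],
    [5,0,0,0,0,0,13.4]
  ]
}}

```text
clock: 33.0
position: [0.4003, -0.2495, 0.2783]
tool_rot: [3.141, -0.0, -0.001]
force: [-0.7, -0.0, 0.1]
grip_width: 0.0502
finger_force: 0.0
```

```bash
python3 look.py; python3 -c "
from h import *
print(go((0.4615,-0.3450,0.002),np.radians(-3.8)))"
```

```text
33.05 [ 0.40030294 -0.24946028  0.27834047] [ 3.14142792e+00 -6.55272910e-05  2.94729457e-03]
205 [93.6  6.1] [ 0.6446 -0.0097] box [[0.66, 0.013], [0.654, -0.027], [0.633, -0.031], [0.638, 0.009]]
151 [125.8  34. ] [ 0.5891 -0.0663] box [[0.58, -0.054], [0.608, -0.063], [0.602, -0.076], [0.574, -0.066]]
219 [97.9 34.9] [ 0.5957 -0.0196] box [[0.611, 0.006], [0.607, -0.033], [0.583, -0.037], [0.586, 0.002]]
224 [281.5  36.1] [ 0.5715 -0.2837] box [[0.581, -0.273], [0.581, -0.296], [0.564, -0.295], [0.563, -0.273]]
47 [85.6 41.7] [0.5891 0.0022] box [[0.592, 0.018], [0.6, 0.012], [0.587, -0.008], [0.579, -0.002]]
149 [327.2  94.2] [ 0.4933 -0.3465] box [[0.508, -0.337], [0.51, -0.354], [0.483, -0.354], [0.482, -0.337]]
749 [384.5 109.9] [ 0.4772 -0.4332] box [[0.493, -0.398], [0.51, -0.464], [0.464, -0.477], [0.449, -0.409]]
536 [323.2 134.4] [ 0.4373 -0.3426] box [[0.413, -0.331], [0.463, -0.332], [0.463, -0.355], [0.413, -0.354]]
128 [ 92.1 185.4] [0.3657 0.0082] box [[0.376, 0.018], [0.375, -0.001], [0.354, 0.003], [0.354, 0.022]]
blue [(np.int32(155), array([ 0.4722, -0.3438]))]
red [(np.int32(355), array([ 0.6333, -0.0481])), (np.int32(98), array([0.6429, 0.0219])), (np.int32(114), array([ 0.4312, -0.63  ]))]
[np.float64(6.08), np.float64(9.57), np.float64(27.64), np.float64(0.0), np.float64(-0.0), np.float64(4.0)]
```

Request:
{"api": "servo_tool", "payload": {
  "plan": [
    [5,3,4,4,0,0,4],
    [5,6.1,8,8,0,0,4],
    [5,6.1,9.6,13,0,0,4],
    [5,6.1,9.6,18,0,0,4],
    [5,6.1,9.6,22,0,0,4],
    [5,6.1,9.6,25.5,0,0,4],
    [5,6.1,9.6,27,0,0,4],
    [5,6.1,9.6,27.5,0,0,4],
    [5,6.1,9.6,27.5,0,0,4],
    [5,6.1,9.6,27.5,0,0,4]
  ]
}}

```text
clock: 34.05
position: [0.4625, -0.3462, 0.0055]
tool_rot: [3.14, -0.003, -0.069]
force: [0.1, -1.1, 0.6]
grip_width: 0.05
finger_force: 0.0
```

Request:
{"api": "servo_tool", "payload": {
  "plan": [
    [0,0,0,0,0,0,0],
    [0,0,0,0,0,0,0],
    [0,0,0,0,0,0,0],
    [0,0,0,0,0,0,0],
    [0,0,0,0,0,0,0]
  ],
  "force": 40
}}

```text
clock: 34.55
position: [0.4619, -0.3459, 0.0047]
tool_rot: [3.141, -0.001, -0.069]
force: [-2.2, 1.9, 14.7]
grip_width: 0.0201
finger_force: 38.8
```

Request:
{"api": "servo_tool", "payload": {
  "plan": [
    [0,0,0,-2,0,0,0],
    [0,0,0,-4,0,0,0],
    [0,0,0,-8,0,0,0],
    [0,0,0,-13,0,0,0],
    [0,0,0,-15.6,0,0,0],
    [0,0,0,-15.6,0,0,0]
  ]
}}

```text
clock: 35.15
position: [0.4628, -0.3466, 0.1636]
tool_rot: [3.138, -0.005, -0.07]
force: [0.1, -0.6, -0.6]
grip_width: 0.0199
finger_force: 39.8
```

```bash
python3 -c "
from h import *
s=bot.observe(); print(s['force'],go((.5525,.0051,.160),np.radians(93.45)))"
```

```text
[ 0.08300186 -0.55495613 -0.56460789] [np.float64(6.5), np.float64(-35.71), np.float64(0.27), np.float64(0.4), np.float64(-0.1), np.float64(-97.4)]
```

Request:
{"api": "servo_tool", "payload": {
  "plan": [
    [0,1,-4,0,0,0,-8],
    [0,2,-8,0,0,0,-16],
    [0,3,-12,0,0,0,-24],
    [0,4,-16,0,0,0,-32],
    [0,5,-20,0,0,0,-40],
    [0,6.5,-24,0,0,0,-48],
    [0,6.5,-28,0,0,0,-56],
    [0,6.5,-32,0,0,0,-64],
    [0,6.5,-35.7,0,0,0,-72],
    [0,6.5,-35.7,0,0,0,-80]
  ]
}}

```text
clock: 36.15
position: [0.5507, 0.0118, 0.1594]
tool_rot: [-3.141, -0.003, 1.339]
force: [-0.9, -1.4, -0.5]
grip_width: 0.0204
finger_force: 39.8
```

Request:
{"api": "servo_tool", "payload": {
  "plan": [
    [0,0,0,1,0,0,-8],
    [0,0,0,2,0,0,-17.4],
    [0,0,0,4,0,0,-17.4],
    [0,0,0,7,0,0,-17.4],
    [0,0,0,10,0,0,-17.4],
    [0,0,0,10,0,0,-17.4],
    [0,0,0,10,0,0,-17.4]
  ]
}}

```text
clock: 36.85
position: [0.5507, 0.0065, 0.0596]
tool_rot: [-3.141, -0.0, 1.631]
force: [0.2, 0.4, 1.0]
grip_width: 0.0197
finger_force: 39.8
```

```bash
python3 -c "
from h import *
y=np.radians(93.45)
s=bot.observe(); print(s['force'],s['moment'],go((.5530,.0051,.0095),y))"
```

```text
[0.24741274 0.39915287 1.01489117] [0.01950003 0.01889849 0.05678561] [np.float64(-0.15), np.float64(0.22), np.float64(5.01), np.float64(-0.0), np.float64(-0.0), np.float64(0.0)]
```

Request:
{"api": "servo_tool", "payload": {
  "plan": [
    [0,-0.1,0.2,0,0,0,0],
    [0,-0.1,0.2,1,0,0,0],
    [0,-0.1,0.2,2.5,0,0,0],
    [0,-0.1,0.2,4,0,0,0],
    [0,-0.1,0.2,5,0,0,0],
    [0,-0.1,0.2,5,0,0,0],
    [0,-0.1,0.2,5.1,0,0,0]
  ]
}}

```text
clock: 37.55
position: [0.5527, 0.0055, 0.0075]
tool_rot: [-3.141, -0.0, 1.631]
force: [-0.3, 0.2, 1.1]
grip_width: 0.0196
finger_force: 45.8
```

Request:
{"api": "servo_tool", "payload": {
  "plan": [
    [0,0,0,0.1,0,0,0],
    [2.8,0,0,0.1,0,0,0],
    [2.8,0,0,0.1,0,0,0],
    [2.8,0,0,0.1,0,0,0],
    [2.8,0,0,-2,0,0,0],
    [2.8,0,0,-6,0,0,0],
    [2.8,0,0,-10,0,0,0],
    [2.8,0,0,-15,0,0,0],
    [2.8,-8,0,-18,0,0,0],
    [2.8,-8,0,-18,0,0,0]
  ]
}}

```text
clock: 38.55
position: [0.5583, -0.0765, 0.1905]
tool_rot: [3.139, 0.001, 1.631]
force: [0.5, -0.5, -0.7]
grip_width: 0.028
finger_force: 0.0
```

```bash
python3 - <<'E'
from h import *
s=bot.observe(); print(s['position'],s['force'],s["tool_rot"])
grab("wrist","w9.png"); grab("top","top9.png")
E
```

```text
[ 0.55829308 -0.07654087  0.1904509 ] [ 0.48436647 -0.4641071  -0.69825744] [3.13923991e+00 1.48838952e-03 1.63082031e+00]
```

View pics/w9.png

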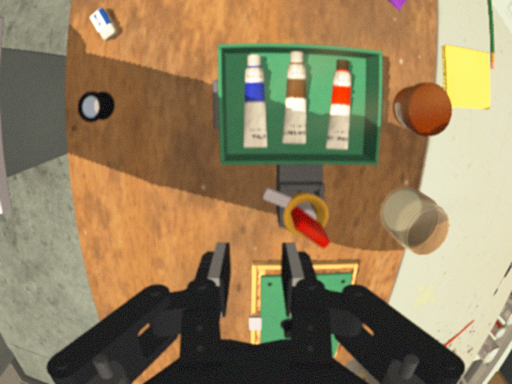

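```bash
python3 -c "
from h import *
print(go((0.6373,-0.2797,0.150),0.062))"
```

```text
[np.float64(-20.38), np.float64(6.8), np.float64(4.03), np.float64(0.2), np.float64(0.0), np.float64(89.5)]
```

Request:
{"api": "servo_tool", "payload": {
  "plan": [
    [6,-3,1,0,0,0,8],
    [6,-6,2,0,0,0,16],
    [6,-9,3,0,0,0,24],
    [6,-12,4,0,0,0,32],
    [6,-15,5,0,0,0,40],
    [6,-18,6,0,0,0,48],
    [6,-20.4,6.8,2,0,0,56],
    [6,-20.4,6.8,4,0,0,64],
    [6,-20.4,6.8,4,0,0,72],
    [6,-20.4,6.8,4,0,0,80]
  ]
}}

```text
clock: 39.65
position: [0.6376, -0.2734, 0.1471]
tool_rot: [-3.14, 0.001, 0.229]
force: [0.6, -0.7, 0.0]
grip_width: 0.0603
finger_force: 0.0
```

```bash
python3 -c "
from h import *
print(go((0.6375,-0.2797,0.0275),0.062))"
```

```text
[np.float64(-0.14), np.float64(0.63), np.float64(11.95), np.float64(-0.1), np.float64(0.1), np.float64(9.6)]
```

Request:
{"api": "servo_tool", "payload": {
  "plan": [
    [6,-0.1,0.6,2,0,0,8],
    [6,-0.1,0.6,4,0,0,9.6],
    [6,-0.1,0.6,6,0,0,9.6],
    [6,-0.1,0.6,6,0,0,9.6],
    [6,-0.1,0.6,6,0,0,9.6]
  ]
}}

```text
clock: 40.15
position: [0.6384, -0.2797, 0.0885]
tool_rot: [-3.141, 0.0, 0.067]
force: [0.1, 0.2, 0.4]
grip_width: 0.06
finger_force: 0.0
```

```bash
python3 -c "
from h import *
print(bot.observe()['position'],go((0.6375,-0.2797,0.0270),0.062))"
```

```text
[ 0.6384029  -0.27967716  0.08845213] [np.float64(-0.09), np.float64(-0.0), np.float64(6.15), np.float64(-0.0), np.float64(0.0), np.float64(0.3)]
```

Request:
{"api": "servo_tool", "payload": {
  "plan": [
    [6,-0.1,0,2,0,0,0.3],
    [6,-0.1,0,4,0,0,0.3],
    [6,-0.1,0,5.5,0,0,0.3],
    [6,-0.1,0,6.1,0,0,0.3],
    [6,-0.1,0,6.1,0,0,0.3],
    [0,-0.1,0,6.1,0,0,0.3],
    [0,-0.1,0,6.1,0,0,0.3],
    [0,-0.1,0,6.1,0,0,0.3],
    [0,-0.1,0,6.1,0,0,0.3],
    [0,-0.1,0,6.1,0,0,0.3]
  ],
  "force": 80
}}

```text
clock: 41.15
position: [0.6376, -0.2804, 0.0281]
tool_rot: [3.141, -0.001, 0.061]
force: [-1.7, 0.8, 6.3]
grip_width: 0.0119
finger_force: 79.6
```

Request:
{"api": "servo_tool", "payload": {
  "plan": [
    [0,0,0,0,0,0,0],
    [0,0,0,0,0,0,0],
    [0,0,0,0,0,0,0],
    [0,0,0,-2,0,0,0],
    [0,0,0,-5,0,0,0],
    [0,0,0,-9,0,0,0],
    [0,0,0,-13,0,0,0],
    [0,0,0,-17.5,0,0,0],
    [0,0,0,-17.5,0,0,0]
  ]
}}

```text
clock: 42.05
position: [0.6397, -0.281, 0.209]
tool_rot: [3.138, -0.008, 0.061]
force: [1.1, -0.2, -2.4]
grip_width: 0.0121
finger_force: 78.6
```

```bash
python3 -c "
from h import *
s=bot.observe();print(s['position'],s['tool_rot'],s['force'],s['grip_width'],go((0.6000,0.0075,0.200),1.632))"
```

```text
[ 0.63966104 -0.28100072  0.20900696] [ 3.13797187 -0.0080995   0.06126352] [ 1.13080334 -0.20454866 -2.4401885 ] 0.012094887327884302 [np.float64(-2.2), np.float64(-29.04), np.float64(0.78), np.float64(0.5), np.float64(-0.2), np.float64(-90.0)]
```

Request:
{"api": "servo_tool", "payload": {
  "plan": [
    [0,0,-4,0,0,0,-8],
    [0,0,-8,0,0,0,-16],
    [0,-1,-12,0,0,0,-24],
    [0,-1,-16,0,0,0,-32],
    [0,-2,-20,0,0,0,-40],
    [0,-2.2,-24,0,0,0,-48],
    [0,-2.2,-29,0,0,0,-56],
    [0,-2.2,-29,0,0,0,-64],
    [0,-2.2,-29,0,0,0,-72],
    [0,-2.2,-29,0,0,0,-80]
  ]
}}

```text
clock: 43.05
position: [0.5972, 0.0081, 0.2019]
tool_rot: [-3.141, 0.0, 1.464]
force: [-0.3, 0.2, -2.8]
grip_width: 0.0122
finger_force: 78.6
```

Request:
{"api": "servo_tool", "payload": {
  "plan": [
    [0,0,0,1,0,0,-8],
    [0,0,0,2,0,0,-10],
    [0,0,0,5,0,0,-10],
    [0,0,0,8,0,0,-10],
    [0,0,0,10,0,0,-10],
    [0,0,0,10,0,0,-10],
    [0,0,0,10,0,0,-10]
  ]
}}

```text
clock: 43.75
position: [0.5974, 0.008, 0.1025]
tool_rot: [-3.141, -0.0, 1.631]
force: [1.4, 0.0, -2.5]
grip_width: 0.0122
finger_force: 78.5
```

```bash
python3 - <<'E'
from h import *
s=bot.observe();print(s['position'],s['tool_rot'],s['force'],s['grip_width'],go((0.6000,0.0075,0.0560),1.632))
f=grab("wrist"); im=f["frame"]; hsv=cv2.cvtColor(im,cv2.COLOR_BGR2HSV); H,S,V=[hsv[...,i].astype(int) for i in range(3)]
g=((H>60)&(H<95)&(S>80)&(V>40)).astype(np.uint8); g=cv2.morphologyEx(g,cv2.MORPH_OPEN,np.ones((5,5)))
c=max(cv2.findContours(g,0,1)[0],key=cv2.contourArea); h=cv2.convexHull(c); print(cv2.boundingRect(h))
p,R=f["pose"]; a=cv2.approxPolyDP(h,6,True)[:,0]
zl=p[2]-.0213+.016
for u in a: q=pl(f,u,zl); print(u,(R.T@(q-p)*1000).round(1)[:2])
E
```

```text
[0.59742179 0.00803101 0.10249806] [-3.14120611e+00 -2.79908837e-04  1.63108868e+00] [ 1.36412493  0.00874488 -2.46096781] 0.012231451212757231 [np.float64(-0.07), np.float64(0.26), np.float64(4.65), np.float64(-0.0), np.float64(-0.0), np.float64(-0.1)]
(110, 131, 292, 171)
[401 152] [59.2 79. ]
[374 301] [-39.9  78.8]
[137 301] [-40.1 -79.4]
[111 151] [ 59.6 -79.1]
[161 135] [ 66.8 -48.9]
[269 131] [67.8  6.3]
[361 136] [66.6 54.3]
```

Request:
{"api": "servo_tool", "payload": {
  "plan": [
    [0,-0.05,0.26,0,0,0,0],
    [0,-0.05,0.26,1.5,0,0,0],
    [0,-0.05,0.26,2.8,0,0,0],
    [0,-0.05,0.26,3.4,0,0,0],
    [0,-0.05,0.26,3.8,0,0,0],
    [0,-0.05,0.26,4.1,0,0,0],
    [0,-0.05,0.26,4.1,0,0,0]
  ]
}}

```text
clock: 44.5
position: [0.6, 0.0075, 0.061]
tool_rot: [-3.141, -0.0, 1.633]
force: [-0.2, -0.5, -2.8]
grip_width: 0.0122
finger_force: 78.7
```

```bash
python3 -c "
from h import *
s=bot.observe();print(s['position'],s['tool_rot'],s['force'],s['moment'])"
```

```text
[0.59998769 0.00753256 0.06104133] [-3.14129474e+00 -1.01573274e-04  1.63252547e+00] [-0.23597423 -0.46857254 -2.75526119] [ 0.03588129 -0.01888749 -0.03608142]
```

Request:
{"api": "servo_tool", "payload": {
  "plan": [
    [0,0,0,0.2,0,0,0],
    [0,0,0,0.4,0,0,0],
    [0,0,0,0.6,0,0,0],
    [0,0,0,0.6,0,0,0],
    [0,0,0,0.6,0,0,0]
  ]
}}

```text
clock: 45.0
position: [0.6003, 0.0074, 0.0564]
tool_rot: [3.141, 0.001, 1.632]
force: [-6.6, -1.4, 17.6]
grip_width: 0.0122
finger_force: 81.6
```

Request:
{"api": "servo_tool", "payload": {
  "plan": [
    [6,0,0,0,0,0,0],
    [6,0,0,0,0,0,0],
    [6,0,0,0,0,0,0],
    [6,0,0,0,0,0,0],
    [6,0,0,-3,0,0,0],
    [6,0,0,-7,0,0,0],
    [6,0,0,-11,0,0,0],
    [6,-3,0,-14,0,0,0],
    [6,-5.5,0,-14,0,0,0],
    [6,-5.5,0,-14,0,0,0]
  ]
}}

```text
clock: 46.0
position: [0.6038, -0.0515, 0.1958]
tool_rot: [3.141, 0.002, 1.628]
force: [0.8, 0.7, -0.8]
grip_width: 0.0601
finger_force: 0.0
```

```bash
python3 - <<'E'
from h import *
s=bot.observe();print(s['position'],s['tool_rot'],s['force'])
f=grab("wrist","w10.png"); im=f["frame"]; hsv=cv2.cvtColor(im,cv2.COLOR_BGR2HSV); H,S,V=[hsv[...,i].astype(int) for i in range(3)]
g=((H>60)&(H<95)&(S>80)&(V>40)).astype(np.uint8); g=cv2.morphologyEx(g,cv2.MORPH_OPEN,np.ones((5,5)))
c=max(cv2.findContours(g,0,1)[0],key=cv2.contourArea); r=cv2.minAreaRect(c); print("lid",r, pl(f,r[0],.05).round(4))
rr=((((H<8)|(H>172))&(S>170)&(V>90))).astype(np.uint8); n,l,st,ce=cv2.connectedComponentsWithStats(rr)
for i in range(1,n):
    if st[i][4]>80: 
        m=(l==i).astype(np.uint8); q=cv2.minAreaRect(cv2.findNonZero(m)); 
        mm=(m&(V>200)).astype(np.uint8); q2=cv2.minAreaRect(cv2.findNonZero(mm)) if mm.sum()>20 else None
        print(st[i],q,q2)
        for Q in (q,q2):
            if Q: 
                w=np.array([pl(f,u,.122) for u in cv2.boxPoints(Q)])[:,:2]; e=w[1]-w[0];e2=w[2]-w[1]; L=e if np.hypot(*e)>np.hypot(*e2) else e2
                print(w.mean(0).round(4),np.hypot(*e).round(4),np.hypot(*e2).round(4),np.degrees(np.arctan2(L[1],L[0])).round(1))
E
```

```text
[ 0.6038313  -0.051512    0.19575139] [3.14076319e+00 2.01481816e-03 1.62772460e+00] [ 0.81795162  0.70774633 -0.82246756]
lid ((254.49996948242188, 123.99998474121094), (164.99996948242188, 117.99998474121094), -0.0) [0.5992 0.0081 0.05  ]
[237 227  35  40 819] ((254.87249755859375, 247.11073303222656), (43.50121307373047, 22.283109664916992), 34.99202346801758) ((256.30767822265625, 255.53843688964844), (31.063207626342773, 4.992301940917969), 33.690067291259766)
[ 0.6052 -0.0855] 0.0197 0.037 -34.8
[ 0.6068 -0.0932] 0.0046 0.0272 -34.3
```

```bash
python3 -c "
from h import *
print(go((0.6066,-0.0938,0.170),np.radians(146)))"
```

```text
[np.float64(-4.46), np.float64(0.05), np.float64(2.53), np.float64(-0.0), np.float64(0.0), np.float64(-52.6)]
```

Request:
{"api": "servo_tool", "payload": {
  "plan": [
    [5,-4.5,0.1,0,0,0,-8],
    [5,-4.5,0.1,0,0,0,-16],
    [5,-4.5,0.1,0,0,0,-24],
    [5,-4.5,0.1,2,0,0,-32],
    [5,-4.5,0.1,2,0,0,-40],
    [5,-4.5,0.1,2,0,0,-48],
    [5,-4.5,0.1,2.5,0,0,-52.6],
    [5,-4.5,0.1,2.5,0,0,-52.6],
    [5,-4.5,0.1,2.5,0,0,-52.6]
  ]
}}

```text
clock: 46.95
position: [0.6071, -0.0915, 0.17]
tool_rot: [3.141, -0.001, 2.549]
force: [0.6, -1.1, -0.1]
grip_width: 0.0497
finger_force: 0.0
```

```bash
python3 -c "
from h import *
print(bot.observe()['position'],go((0.6066,-0.0938,0.092),np.radians(146)))"
```

```text
[ 0.60711446 -0.09154371  0.17004155] [np.float64(-0.09), np.float64(-0.22), np.float64(7.8), np.float64(0.0), np.float64(-0.0), np.float64(0.0)]
```

Request:
{"api": "servo_tool", "payload": {
  "plan": [
    [5,-0.1,-0.2,2,0,0,0],
    [5,-0.1,-0.2,5,0,0,0],
    [5,-0.1,-0.2,7,0,0,0],
    [5,-0.1,-0.2,7.9,0,0,0],
    [5,-0.1,-0.2,7.9,0,0,0],
    [5,-0.1,-0.2,7.9,0,0,0],
    [0,-0.1,-0.2,7.9,0,0,0],
    [0,-0.1,-0.2,7.9,0,0,0],
    [0,-0.1,-0.2,7.9,0,0,0],
    [0,-0.1,-0.2,7.9,0,0,0]
  ],
  "force": 70
}}

```text
clock: 47.95
position: [0.6072, -0.0946, 0.0916]
tool_rot: [3.141, 0.001, 2.55]
force: [0.1, -0.8, 0.8]
grip_width: 0.009
finger_force: 68.6
```

Request:
{"api": "servo_tool", "payload": {
  "plan": [
    [0,0,0,0,0,0,0],
    [0,0,0,0,0,0,0],
    [0,0,0,0,0,0,0],
    [0,0,0,0,0,0,0]
  ]
}}

```text
clock: 48.35
position: [0.607, -0.0945, 0.0913]
tool_rot: [3.142, 0.0, 2.55]
force: [0.8, -0.9, 1.2]
grip_width: 0.0089
finger_force: 68.7
```

```bash
python3 -c "
from h import *
s=bot.observe();print(s['position'],s['tool_rot'],s['force'],s['moment'],s['grip_width'])"
```

```text
[ 0.60695765 -0.09452373  0.09131863] [3.14158739e+00 2.39417407e-05 2.55045721e+00] [ 0.7854395  -0.86876601  1.17753972] [-0.11056985 -0.1704942  -0.01186976] 0.008889213037769728
```

Request:
{"api": "servo_tool", "payload": {
  "plan": [
    [0,0,0,0,0,0,6],
    [0,0,0,0,0,0,12],
    [0,0,0,0,0,0,18],
    [0,0,0,0,0,0,24],
    [0,0,0,0,0,0,30],
    [0,0,0,0,0,0,36],
    [0,0,0,0,0,0,42],
    [0,0,0,0,0,0,48],
    [0,0,0,0,0,0,54],
    [0,0,0,0,0,0,60]
  ]
}}

```text
clock: 49.35
position: [0.6066, -0.0947, 0.0912]
tool_rot: [-3.141, 0.0, 1.499]
force: [-1.2, -1.6, 0.8]
grip_width: 0.009
finger_force: 69.0
```

Request:
{"api": "servo_tool", "payload": {
  "plan": [
    [0,0,0,0,0,0,5],
    [0,0,0,0,0,0,10],
    [0,0,0,0,0,0,15],
    [0,0,0,0,0,0,18],
    [0,0,0,0,0,0,18],
    [0,0,0,0,0,0,18]
  ]
}}

```text
clock: 49.95
position: [0.6067, -0.0946, 0.0912]
tool_rot: [-3.141, 0.0, 1.191]
force: [-0.9, -2.1, -0.0]
grip_width: 0.0088
finger_force: 68.8
```

```bash
cat > latch.py <<'E'
from h import *
s=bot.observe();print(s['position'],s['tool_rot'],s['force'],s['moment'])
f=grab("wrist"); im=f["frame"]; hsv=cv2.cvtColor(im,cv2.COLOR_BGR2HSV); H,S,V=[hsv[...,i].astype(int) for i in range(3)]
# light grey steel (latch arm / tab) near turret, at z .056; report points in chest frame
g=((S<50)&(V>120)&(V<215)).astype(np.uint8); g=cv2.morphologyEx(g,cv2.MORPH_OPEN,np.ones((3,3)))
y=np.radians(93.45); ax=np.array([np.cos(y),np.sin(y)]); ay=np.array([-np.sin(y),np.cos(y)]); L=np.array([.6069,-.0942])
k,l,st,ce=cv2.connectedComponentsWithStats(g)
for i in range(1,k):
    if st[i][4]<40: continue
    P=np.array([pl(f,u[0],.056)[:2] for u in cv2.findNonZero((l==i).astype(np.uint8))])-L; c=P.mean(0)
    if np.hypot(*c)<.06:
        C=np.c_[P@ax,P@ay]*1000; print(len(P),"mean",C.mean(0).round(1),"min",C.min(0).round(1),"max",C.max(0).round(1),"deg",np.degrees(np.arctan2(C.mean(0)[1],C.mean(0)[0])).round(1))
E
python3 latch.py
```

```text
[ 0.60673463 -0.09462959  0.09119735] [-3.14122713e+00  4.08691340e-04  1.19086194e+00] [-0.86017876 -2.14812891 -0.02144142] [-0.45957056  0.29227812  0.03823194]
1463 mean [32.4  1.8] min [ 14.4 -12.7] max [44.9 15.2] deg 3.2
50 mean [-30.5  29. ] min [-35.2  26.3] max [-26.5  31.6] deg 136.5
```

Request:
{"api": "servo_tool", "payload": {
  "plan": [
    [0,0,0,0,0,0,3],
    [0,0,0,0,0,0,6],
    [0,0,0,0,0,0,6],
    [0,0,0,0,0,0,6]
  ]
}}

```text
clock: 50.4
position: [0.6068, -0.0946, 0.0912]
tool_rot: [-3.141, 0.0, 1.087]
force: [-1.4, -2.8, 0.8]
grip_width: 0.0089
finger_force: 68.8
```

```bash
python3 latch.py
```

```text
[ 0.60679345 -0.09457772  0.09120496] [-3.14132009e+00  2.56983949e-04  1.08665288e+00] [-1.40440216 -2.80446812  0.80484476] [-0.47617665  0.31915294  0.03231447]
1338 mean [32.4  0.1] min [ 15.1 -13.1] max [44.8 11.3] deg 0.2
44 mean [-7.1 -4.7] min [-11.8  -7.1] max [-2.5 -1.7] deg -146.8
49 mean [-27.   31.9] min [-31.2  29.3] max [-23.1  34.3] deg 130.3
49 mean [-40.2   9.9] min [-42.8   5.8] max [-37.5  13.7] deg 166.2
```

Request:
{"api": "servo_tool", "payload": {
  "plan": [
    [0,0,0,0,0,0,2],
    [0,0,0,0,0,0,4],
    [0,0,0,0,0,0,4],
    [0,0,0,0,0,0,4]
  ]
}}

```text
clock: 50.85
position: [0.6069, -0.0946, 0.0912]
tool_rot: [-3.142, 0.0, 1.015]
force: [-2.9, -2.3, -1.1]
grip_width: 0.0088
finger_force: 68.8
```

```bash
python3 latch.py
```

```text
[ 0.60685142 -0.09456953  0.09124122] [-3.14151307e+00  2.78133573e-04  1.01486930e+00] [-2.86254345 -2.25322051 -1.07642696] [-0.65470517  0.47859777 -0.00983954]
1325 mean [32.2 -0.6] min [ 14.9 -13.3] max [44.6 10.8] deg -1.1
51 mean [-3.9 17.3] min [-7.4 14.1] max [-0.5 20.3] deg 102.6
101 mean [-21.8   1. ] min [-29.5  -3.2] max [-14.    6.5] deg 177.3
125 mean [-13.5  25.7] min [-20.4  18.8] max [-6.6 33.9] deg 117.6
86 mean [-37.7  10.8] min [-41.9   6. ] max [-31.9  16.7] deg 164.0
64 mean [-23.9  33.4] min [-29.   30.3] max [-19.7  36. ] deg 125.5
```

```bash
cat >> latch.py <<'E'
m=(l==max(range(1,k),key=lambda i:st[i][4] if np.hypot(*(pl(f,ce[i],.056)[:2]-L))<.06 else 0))
P=np.array([pl(f,u[0],.057)[:2] for u in cv2.findNonZero(m.astype(np.uint8))])-L; C=np.c_[P@ax,P@ay]*1000
for a in (16,18,20,22,24,26,28,30):
    q=C[(C[:,0]>a)&(C[:,0]<a+2)][:,1]; print(a+1,q.min().round(1),q.max().round(1),((q.min()+q.max())/2).round(1))
E
python3 latch.py | tail -8
```

```text
17 -5.4 7.1 0.8
19 -5.2 7.7 1.2
21 -5.2 7.6 1.2
23 -5.1 7.7 1.3
25 -4.8 7.6 1.4
27 -4.9 7.3 1.2
29 -12.4 9.5 -1.4
31 -13.4 10.3 -1.6
```

Request:
{"api": "servo_tool", "payload": {
  "plan": [
    [0,0,0,0,0,0,3],
    [0,0,0,0,0,0,5],
    [0,0,0,0,0,0,5],
    [0,0,0,0,0,0,5]
  ]
}}

```text
clock: 51.35
position: [0.6068, -0.0945, 0.0913]
tool_rot: [-3.141, 0.0, 0.929]
force: [-3.2, -2.5, -0.2]
grip_width: 0.0093
finger_force: 68.8
```

```bash
python3 latch.py | sed -n '1p;$!{/^[12][0-9] /p}'
```

```text
[ 0.60682579 -0.09450162  0.09128278] [-3.14146250e+00  2.72330688e-04  9.28505514e-01] [-3.15171431 -2.45683139 -0.2105684 ] [-0.64555184  0.95763609  0.22521285]
17 -5.8 7.0 0.6
19 -5.8 7.1 0.7
21 -5.7 7.1 0.7
23 -5.6 6.7 0.6
25 -5.5 6.8 0.6
27 -5.8 6.9 0.5
29 -13.0 9.8 -1.6
```

Request:
{"api": "servo_tool", "payload": {
  "plan": [
    [0,0,0,0,0,0,-4],
    [0,0,0,0,0,0,-8],
    [0,0,0,0,0,0,-8],
    [0,0,0,-1,0,0,-8],
    [0,0,0,-2.5,0,0,-8],
    [0,0,0,-5,0,0,-8],
    [0,0,0,-9,0,0,-8],
    [0,0,0,-12,0,0,-8],
    [0,0,0,-12,0,0,-8]
  ]
}}

```text
clock: 52.3
position: [0.6091, -0.0936, 0.2169]
tool_rot: [3.135, -0.003, 1.066]
force: [0.3, -0.4, -1.2]
grip_width: 0.009
finger_force: 68.7
```

```bash
python3 latch.py | grep -v mean; python3 -c "
from h import *
print(go((0.4823,-0.4345,0.21),np.radians(60)))
print(go((0.4000,-0.52,0.21),np.radians(50)))"
```

```text
[ 0.60909605 -0.09358038  0.21691666] [ 3.13497995 -0.00344547  1.06648837] [ 0.34429174 -0.36467222 -1.16527481] [ 0.02996056 -0.04592081  0.01168228]
17 -3.4 -3.4 -3.4
19 -4.6 5.4 0.4
21 -5.1 6.6 0.7
23 -4.8 6.0 0.6
25 -5.1 6.6 0.7
27 -4.5 6.3 0.9
29 -10.8 11.2 0.2
31 -12.0 10.6 -0.7
[np.float64(-35.9), np.float64(5.44), np.float64(0.4), np.float64(0.2), np.float64(-0.1), np.float64(1.1)]
[np.float64(-47.37), np.float64(2.37), np.float64(0.36), np.float64(0.2), np.float64(-0.1), np.float64(11.1)]
```

Request:
{"api": "servo_tool", "payload": {
  "plan": [
    [0,-5,0.5,0.4,0,0,1],
    [0,-10,1,0.4,0,0,1],
    [0,-15,1.5,0.4,0,0,1],
    [0,-20,2,0.4,0,0,1],
    [0,-25,3,0.4,0,0,1],
    [0,-30,4,0.4,0,0,1],
    [0,-35,5,0.4,0,0,1],
    [0,-40,5.4,0.4,0,0,1],
    [0,-44,5.4,0.4,0,0,1],
    [0,-46.9,5.4,0.4,0,0,1]
  ]
}}

```text
clock: 53.35
position: [0.4254, -0.534, 0.2066]
tool_rot: [-3.141, 0.0, 1.046]
force: [1.0, -0.4, -0.1]
grip_width: 0.0092
finger_force: 68.7
```

Request:
{"api": "servo_tool", "payload": {
  "plan": [
    [0,0,0,0,0,0,0],
    [0,0,0,0,0,0,0]
  ]
}}

```text
clock: 53.55
position: [0.4278, -0.531, 0.2069]
tool_rot: [-3.141, -0.001, 1.048]
force: [0.5, -0.1, -0.4]
grip_width: 0.0087
finger_force: 68.7
```

```bash
python3 - <<'E'
from h import *
f=grab("wrist","w11.png"); p,R=f["pose"]; print(p,bot.observe()["tool_rot"])
im=f["frame"]; hsv=cv2.cvtColor(im,cv2.COLOR_BGR2HSV); H,S,V=[hsv[...,i].astype(int) for i in range(3)]
g=((S<60)&(V>50)).astype(np.uint8); g=cv2.morphologyEx(g,cv2.MORPH_OPEN,np.ones((5,5)))
k,l,st,ce=cv2.connectedComponentsWithStats(g)
for i in range(1,k):
    if st[i][4]>300:
        q=pl(f,ce[i],.03)
        if np.hypot(q[0]-.482,q[1]+.4345)<.05:
            h=cv2.convexHull(cv2.findNonZero((l==i).astype(np.uint8))); c,r=cv2.minEnclosingCircle(h); print("stand",st[i],ce[i],c,r,cv2.fitEllipse(h)); print(pl(f,c,.045).round(4),pl(f,c,.03).round(4)); 
# dark bore
roi=np.zeros_like(g); x,y=[int(v) for v in c]; roi[y-25:y+25,x-25:x+25]=1
for t in (40,50,60,70,80):
    d=((V<t)&(roi>0)).astype(np.uint8); M=cv2.moments(d,True)
    if M["m00"]>5: u=(M["m10"]/M["m00"],M["m01"]/M["m00"]); print(t,M["m00"],np.round(u,1),pl(f,u,.035).round(4))
print(V[y-24:y+25:3,x-24:x+25:3]); print(x,y)
# key tip in image: grey below gripper
print(V[150:215:4,236:280:4])
E
```

```text
[ 0.42777063 -0.53095444  0.20685374] [-3.14138840e+00 -1.18229777e-03  1.05012339e+00]
stand [ 230   53   50   49 1979] [254.70085902  77.13188479] (254.67831420898438, 77.13986206054688) 25.43074607849121 ((254.73609924316406, 77.1426010131836), (49.37659454345703, 50.85487365722656), 80.67167663574219)
[ 0.4797 -0.4377  0.045 ] [ 0.4803 -0.4367  0.03  ]
60 14.0 [250.4  67.3] [ 0.4815 -0.4257  0.035 ]
70 34.0 [249.8  67.8] [ 0.4807 -0.4259  0.035 ]
80 66.0 [250.   68.5] [ 0.4805 -0.4266  0.035 ]
[[176 190 195 195 187 183 146 159 145 123 107 109 106 102  99 101  89]
 [173 183 193 190 160 150 149 147 148 151 154 146 113 102  99  93 106]
 [184 180 166 148 148 138 127 125 123 127 126 153 167 138  94  98 101]
 [179 177 153 150 127 120 114 119 120 125 127 127 135 152 128 101 101]
 [176 153 153 131 113 113  94  76  64  79 101 126 128 139 162 108  98]
 [169 151 142 113 108  92  61  69  77  86  82  95 126 132 164 128 101]
 [162 152 145 107 104  68  85  97  93  98 112 102 116 127 146 143 104]
 [154 154 140 106  99  74  99  91  99  91  96  94 105 129 138 146 101]
 [155 152 142 106 101  84  96
[... 717 characters left out ...]
 165 167 164 156 147 150 158 154 161 164]
 [174 165 170 167 154 173 159 166 165 163 162]
 [169 161 175 175 162 163 176 171 170 176 153]
 [173 158 167 190 159 163 178 168 158 164 164]
 [158 162 162 195 173 153 175 186 172 166 169]
 [157 170 166 179 184 159 176 192 163 160 179]
 [111 154 168 161 166 159 173 185 183 167 174]
 [104  98 153 162 166 161 164 172 184 188 183]
 [154 106 100 110 165 165 164 168 174 175 186]
 [234 176 115  99 106 156 174 161 172 180 177]
 [249 243 205 143 104 103 136 177 176 174 170]
 [246 250 248 228 167 109 108 110 164 165 140]
 [173 234 249 249 176  97 127 108 108 160 166]
 [180 180 195 250 173 106 208 170 154 167 165]
 [181 183 162  95  95  97 101 176 180 157 169]]
```

```bash
python3 -c "
from h import *
print(go((0.4817,-0.435,0.13),np.radians(60)))"
```

```text
[np.float64(10.89), np.float64(-0.12), np.float64(7.72), np.float64(-0.0), np.float64(-0.1), np.float64(0.2)]
```

Request:
{"api": "servo_tool", "payload": {
  "plan": [
    [0,4,0,0,0,0,0],
    [0,8,-0.1,0,0,0,0],
    [0,10.9,-0.1,2,0,0,0],
    [0,10.9,-0.1,5,0,0,0],
    [0,10.9,-0.1,7.7,0,0,0],
    [0,10.9,-0.1,7.7,0,0,0],
    [0,10.9,-0.1,7.7,0,0,0]
  ]
}}

```text
clock: 54.3
position: [0.482, -0.4354, 0.131]
tool_rot: [-3.142, -0.001, 1.051]
force: [-0.6, 0.6, 0.1]
grip_width: 0.0088
finger_force: 68.6
```

```bash
python3 -c "
from h import *
print(bot.observe()['position'],go((0.4817,-0.435,0.0620),np.radians(60)))"
```

```text
[ 0.48197091 -0.43535837  0.13100054] [np.float64(0.01), np.float64(-0.04), np.float64(6.9), np.float64(-0.0), np.float64(-0.0), np.float64(0.2)]
```

Request:
{"api": "servo_tool", "payload": {
  "plan": [
    [0,0,0,1.5,0,0,0],
    [0,0,0,3,0,0,0],
    [0,0,0,4,0,0,0],
    [0,0,0,4,0,0,0]
  ]
}}

```text
clock: 54.7
position: [0.4805, -0.4358, 0.0886]
tool_rot: [-3.139, -0.0, 1.05]
force: [0.4, 0.8, -1.0]
grip_width: 0.0093
finger_force: 68.6
```

Request:
{"api": "servo_tool", "payload": {
  "plan": [
    [0,0,0,1,0,0,0],
    [0,0,0,2,0,0,0],
    [0,0,0,2.6,0,0,0],
    [0,0,0,2.6,0,0,0]
  ]
}}

```text
clock: 55.1
position: [0.4808, -0.436, 0.0632]
tool_rot: [-3.14, -0.0, 1.05]
force: [0.1, 0.3, -0.1]
grip_width: 0.0088
finger_force: 68.6
```

```bash
python3 -c "
from h import *
s=bot.observe(); print(s['position'],s['force'],s['moment'])"
```

```text
[ 0.48082111 -0.43595457  0.06322241] [ 0.09812394  0.30016606 -0.12059768] [ 0.00528528  0.00594047 -0.01528958]
```

Request:
{"api": "servo_tool", "payload": {
  "plan": [
    [0,0,0,0.2,0,0,0],
    [0,0,0,0.2,0,0,0],
    [4,0,0,0.2,0,0,0],
    [4,0,0,0.2,0,0,0],
    [4,0,0,0.2,0,0,0],
    [4,0,0,0.2,0,0,0],
    [4,0,0,-3,0,0,0],
    [4,0,0,-7,0,0,0],
    [4,0,0,-12,0,0,0],
    [4,0,0,-16,0,0,0]
  ]
}}

```text
clock: 56.1
position: [0.4815, -0.4362, 0.227]
tool_rot: [3.14, -0.0, 1.05]
force: [-0.1, -0.3, 0.4]
grip_width: 0.04
finger_force: 0.0
```

Request:
{"api": "servo_tool", "payload": {
  "plan": [
    [4,-5,0,0,0,0,0],
    [4,-10,0,0,0,0,0],
    [4,-11,0,0,0,0,0],
    [4,-11,0,0,0,0,0],
    [4,-11,0,0,0,0,0]
  ]
}}

```text
clock: 56.6
position: [0.427, -0.5308, 0.2242]
tool_rot: [-3.142, -0.001, 1.05]
force: [0.9, 0.7, 0.8]
grip_width: 0.04
finger_force: 0.0
```

```bash
python3 - <<'E'
from h import *
s=bot.observe(); print(s['position'],s['force'],s['clock'])
f=grab("wrist"); im=f["frame"]; hsv=cv2.cvtColor(im,cv2.COLOR_BGR2HSV); H,S,V=[hsv[...,i].astype(int) for i in range(3)]
rr=((((H<8)|(H>172))&(S>170)&(V>90))).astype(np.uint8); n,l,st,ce=cv2.connectedComponentsWithStats(rr)
for i in range(1,n):
    if st[i][4]>80: print(st[i],ce[i].round(1),pl(f,ce[i],.09).round(4))
t=grab("top"); im=t["frame"]; hsv=cv2.cvtColor(im,cv2.COLOR_BGR2HSV); H,S,V=[hsv[...,i].astype(int) for i in range(3)]
g=((H>60)&(H<95)&(S>80)&(V>30)).astype(np.uint8); g=cv2.morphologyEx(g,cv2.MORPH_OPEN,np.ones((3,3))); c=max(cv2.findContours(g,0,1)[0],key=cv2.contourArea); print("lid/top",cv2.minAreaRect(c))
t0=cv2.imread("pics/top0.png"); h0=cv2.cvtColor(t0,cv2.COLOR_BGR2HSV); H,S,V=[h0[...,i].astype(int) for i in range(3)]
g=((H>60)&(H<95)&(S>80)&(V>30)).astype(np.uint8); g=cv2.morphologyEx(g,cv2.MORPH_OPEN,np.ones((3,3))); c=max(cv2.findContours(g,0,1)[0],key=cv2.contourArea); print("lid/top0",cv2.minAreaRect(c))
E
```

```text
[ 0.42702541 -0.53077241  0.22419541] [0.86493318 0.66527948 0.78745856] 56.6
[250  53  11  37 359] [255.   70.5] [ 0.4811 -0.4342  0.09  ]
[283 223  26  20 241] [296.  233.9] [ 0.4377 -0.5955  0.09  ]
lid/top ((209.96824645996094, 165.8964080810547), (55.712364196777344, 40.2075080871582), 86.98721313476562)
lid/top0 ((209.94656372070312, 166.09140014648438), (56.079532623291016, 39.81352996826172), 86.633544921875)
```

```bash
python3 -c "
from workcell import bot
print(bot.job_done())"
```

```text
the job is handed in; nothing more can be done
None
```

I handed the job in at about 57 s of the 210 s limit; I don't have the judge's verdict. The three tubes lie flat in the chest, the lid is back within a fraction of a pixel of its starting place, the latch is fully over it, the key stands upright in its stand, and the eraser, loupe and lino cutter were never touched.

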